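Put the bending wrench back in its case

ROBOT

A 6-joint arm with a two-finger parallel gripper is mounted at the origin on the work surface. World frame = base frame: x ahead of the robot, y to its left, z up, the work surface at z = 0. Lengths are in mm, angles in rad, forces in N, time in s.
With the tool pointing down it reaches from about 275 to 1000 mm from the base axis. Payload 8.4 kg.
Tool frame: the origin (TCP) lies at the very end of the fingers, on their centre line; the grasp point (between the pads) lies 19 mm behind it (r.pinch_z is the distance from the TCP to the grasp point, in mm); z points along the fingers, y is the direction in which the jaws open and shut (so a half turn about z gives the same grasp; the last joint's range is limited). The gripper opens to 85 mm and grips with 20 to 120 N. Pads are 22 mm wide; open, the fingers measure 114 mm over their backs; the gripper's body (76 mm by 85 mm) begins 54 mm behind the grasp point. The pads swing forward as they close: fully open they stand 13 mm farther back than shut.
Start: joints at [-1.326, 0.353, 1.633, -0, 1.155, -0.002], TCP at [152.687, -606.065, 231.281] pointing down, gripper open.
Joint ranges: [-2.63, 2.63], [-0.92, 2.1], [0.06, 2.66], [-1.3, 4.44], [0, 2.69], [-3.02, 3.02]. Speed limits (rad/s): [2.22, 2.22, 2.79, 3.14, 3.14, 3.14].

INTERFACE

Orientations are given as [roll, pitch, yaw] about the fixed x, y, z axes, in that order (R = Rz(yaw) Ry(pitch) Rx(roll)).
In Python, from rig import r, optics gives the robot as it stands.
- The arm moves only by the shell command python3 -m creep 'ROWS' [FORCE]. ROWS is JSON, a list of rows, each an object with "dp": the shift along the tool's x, y, z in mm, a list of three; "angular": the turn, a rotation vector about the tool's x, y, z in rad, a list of three; "fingers": the finger opening in mm, from 0 to 85.4. In form: [{"dp": [dx, dy, dz], "angular": [wx, wy, wz], "fingers": fingers}, ...]. A call has 1 to 5 rows; each row is the pose to reach, as a shift and turn from the pose commanded when the call began, along the tool's axes at that moment; what a row does not reach only later rows make up. A row lasts 1/12 s, in which the tool goes at most 41.7 mm and 7.16 degrees, less where a joint would pass 70% of its speed; a pose out of reach is approached as far as the arm can. A call with a gripper value outside its range is refused whole. The fingers move at their own pace and stop on an object; FORCE is the grip in N (left out, the last holds). Time passes only in rows, so rows that repeat a pose let the fingers close. It gives the time, the measured TCP pose, the force and the opening at its end, in the units of the state.
- r.sense(): the state, without advancing time (a new reading comes with each control period).
- optics.grab_frame(name): name is "scene" or "top" or "wrist"; returns the picture (400x640x3 uint8, blue, green, red); there is no depth.
- optics.camera_params(name): a dict with "fx", "fy", "cx", "cy" (pixels), "distortion" ([k1, k2, p1, p2, k3] as OpenCV has them; the pictures are not rectified), "eye" and "rotation" of the camera in the world; the wrist camera has in their place "T_tool_cam" (4x4, takes a point from camera to tool coordinates, whose origin is the TCP and whose axes are the flange's). Camera axes: x right, y up, looking along -z (the intrinsics and any distortion apply to the point x, -y, -z); pixel columns grow to the right and rows downward; lengths in mm; the calibration is good to about 2 mm. A picture is of the moment at which its call begins: read the wrist's pose just before it. camera_params takes no time and is no camera call.
- r.sign_off(): hands the job in, once; it reports no verdict.
The state is a dict: "clock": time; "qpos": joint angles; "qvel": joint speeds; "joint_efforts": joint torques, N m; "eef_pos": TCP position; "tcp_rot": TCP orientation; "contact_force": force on the tool from outside, world axes, zero at the start; "wrist_torque": the same for the moment, N m; "opening": opening from 0.0 (shut) to 1.0 (fully open).
Only numpy, scipy, OpenCV 4.12 (cv2) and the standard library are available. Lean on these libraries where they do the work, as an engineer would, in place of code of your own. Each camera call takes 0.05 s, during which the arm holds its last target.

TASK

Put the F-shaped bending wrench away in its case: snap it fully down into both spring clips, either end first, and only then lower the lid gently, without letting it slam, and press it until its catch snaps and holds it shut. Stop pushing as soon as each one snaps home, take your hand away, and leave the scroll, the rosette and the hammer where they lie.

Things in the scene. Friction and masses are not known exactly. Their poses are not given: they have to be found in the camera images.
- wrench: F-shaped bending wrench of bare 18 mm round steel, 0.65 kg, red sleeve on the handle, lying flat. The bar's axis runs along x, 9 mm above the origin, from x = -160 (red end) to +135 mm. Two pins of the same round stick out level towards +y at x = +86 and +126 mm, to y = +49 mm. Origin: underside of the bar below wrench_mid; z up.
- wrench_mid (a point): point on the bar's axis at the wrench's x = 0: the place to grip, near the balance point, clear for 45 mm either side. In the case it goes midway between the clips.
- wrench_tail (a point): point on the bar's axis at the wrench's x = -55 mm: it goes into one clip.
- wrench_neck (a point): point on the bar's axis at the wrench's x = +55 mm: it goes into the other clip.
- case: Green sheet-steel case, fixed, 384 (x) by 230 (y) mm, walls 4 mm, rim 60 mm above the bench. Origin: centre of its underside; z up. Lid hinged along the +y side; catch in the middle of the front wall at -y. Along the back of the floor three fixed rollers, 25 mm high, at y = 44 to 96 mm.
- pads (a joint): give of the black rubber pads on two wooden battens, one under each clip: 0 free, m downwards, 4 mm at most, about 15 N per mm for both together. The pads fill |x| = 71 to 137 mm, y = -75 to +35 mm of the case, top 30 mm above the bench; the bar and its pins rest on them when snapped home.
- clip0 (a point): clip at the case's x = -55, y = -20 mm: where the bar's axis lies when snapped home, 39 mm above the bench, the bar resting on rubber pads along the case's x, either way round. Each clip, 16 mm wide along x, has two steel spring jaws, open upwards: flared mouth 32 mm across at 56 mm above the bench, neck 11 mm across at 48 mm.
- clip1 (a point): the other clip, at the case's x = +55, y = -20 mm. A bar only laid in stops with its axis about 56 mm above the bench. Pushed straight down it resists with 11 to 18 N on top of the wrench's weight (both clips together), most at about 51 mm; below about 46 mm it snaps down onto the pads by itself, and it stays when let go.
- lid (a joint): lid's hinge, rad: 0 shut, 1.57 upright, 1.95 fully open (leaning back); starts at 1.6 to 1.85. Lid 0.95 kg, balanced by springs and friction: above about 0.5 rad it stays where left; lower, it must be pushed down (up to 4 N at the edge) and rises again if let go. In the last 0.03 rad the catch adds a peak, 8 to 15 N in all at the edge, then snaps and holds it shut.
- lid_hinge (a point): point on the hinge axis at the middle of the lid's width: case x = 0, y = 118, z = 64 mm. The point's frame turns with the lid: x as the case's x, -y along the lid to its free edge, z out of its outside face. Coming down faster than 2 rad/s in the last 0.4 rad is a slam.
- lid_edge (a point): middle of the lid's free edge, on the outside face, 238 mm from the hinge axis; shut, 70 mm above the bench. The lid is a flat plate 390 mm wide, 6 mm thick; in the middle of this edge a steel catch tongue, 34 mm wide, reaches 23 mm below the plate and 4 mm beyond the edge. The shut lid lies on rubber buffers, which give about 10 N per mm.
- scroll: bystander: bare steel C-scroll of 12 mm round bar, about 160 by 80 mm, lying flat beyond the case. Origin in its middle on the bench.
- rosette: bystander: bare steel rosette, 72 mm across, 20 mm high. Origin: centre of its underside.
- hammer: bystander: hammer lying on the bench behind the lid, 260 mm long.

How it is judged:
By the outcome, as a careful person would: the job done as asked, in the order asked, and still so for the second after the job is handed in, with the robot touching nothing.
It also fails if it takes over 70 s, if anything falls off the work surface, if the arm or the gripper's body presses on something with over 40 N, if the wrist force passes 120 N, or if a joint passes its speed limit or range.

## Working session

There is one attempt and no reset: what is moved stays moved. The work goes in short steps, Python scripts to look and compute and a shell command to move; the robot and the scene stay as the last step left them, time stands still between calls to the robot, and variables do not carry over. Pictures are saved under pics/ and viewed, and the job is handed in when it is done.

```bash
ls -la; mkdir -p pics; python3 - <<'E'
from rig import r, optics
import cv2
print(r.sense())
for n in ["scene","top","wrist"]:
    print(n, optics.camera_params(n))
    cv2.imwrite(f"pics/{n}0.png", optics.grab_frame(n))
E
```

```text
total 12
drwxr-xr-x  3 agent agent 4096 Dec  6 17:56 .
drwxr-xr-x 23 root  root  4096 Dec  6 17:56 ..
drwxr-xr-x  2 agent agent 4096 Dec  6 17:56 pics
{'clock': 0.0, 'qpos': array([-1.32639281e+00,  3.53655470e-01,  1.63415833e+00,  4.12812122e-05,
        1.15519774e+00, -2.40501891e-03]), 'qvel': array([ 0.00067552, -0.00059335,  0.00030109, -0.00274415, -0.00038179,
        0.00134374]), 'joint_efforts': array([-2.75895827e-04, -6.05259776e+01, -3.42065549e+01,  2.05652566e-05,
        9.35460470e-03, -2.55649871e-05]), 'eef_pos': array([ 152.58490888, -605.58255868,  230.54675709]), 'tcp_rot': array([-3.14017386e+00, -4.11558061e-05,  2.46791815e-01]), 'contact_force': array([ 1.13734723, -1.05646955,  1.47327961]), 'wrist_torque': array([ 0.02004033,  0.02316408, -0.01516836]), 'opening': 0.9979002790755733}
scene {'fx': 403.03688777867757, 'fy': 403.03688777867757, 'cx': 321.7188716822002, 'cy': 195.95576256124377, 'distortion': array([-0.0553506,  0.       ,  0.       ,  0.       ,  0.       ]), 'eye': array([1203.26846248,  405.97747815, 1135.35117258]), 'rotation': array([0.
[... 206 characters left out ...]
0.        ,  0.        ]), 'eye': array([ 303.51820937,   43.90147256, 1408.39482272]), 'rotation': array([ 0.22263322, -0.00643329, -1.56149615])}
wrist {'fx': 311.48022104346387, 'fy': 311.48022104346387, 'cx': 321.61139421339476, 'cy': 199.050315845678, 'distortion': array([-0.02408976,  0.        ,  0.        ,  0.        ,  0.        ]), 'T_tool_cam': array([[-5.86210141e-04,  9.59743056e-01,  2.80878840e-01,
         7.07464867e+01],
       [ 9.99999397e-01,  8.23361703e-04, -7.26312775e-04,
         6.48096224e-01],
       [-9.28338523e-04,  2.80878245e-01, -9.59742960e-01,
        -1.42536354e+02],
       [ 0.00000000e+00,  0.00000000e+00,  0.00000000e+00,
         1.00000000e+00]])}
```

View pics/scene0.png

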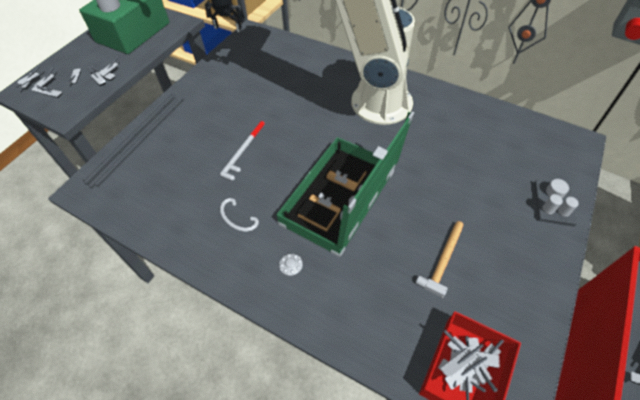

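View pics/top0.png

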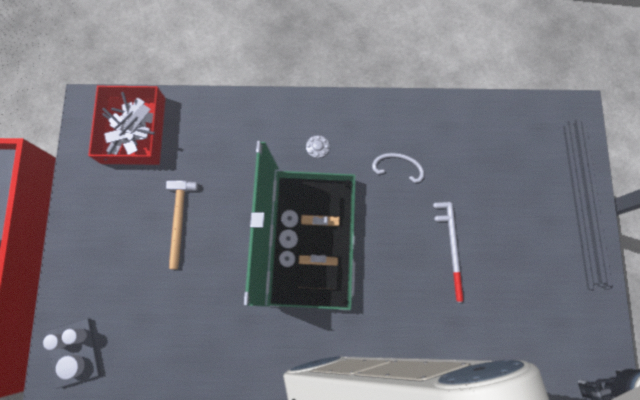

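View pics/wrist0.png

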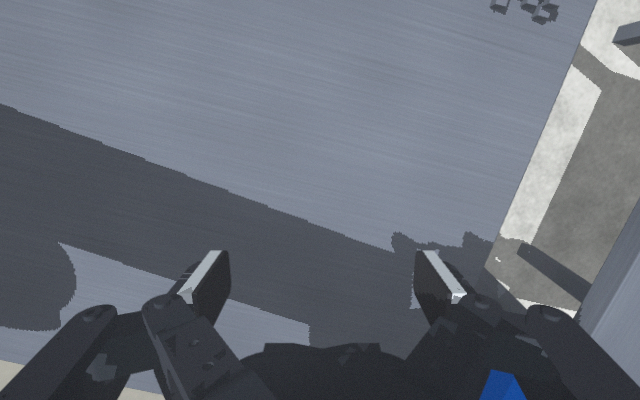

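The scene view shows the wrench at about (243,150). In the top view its bar runs from the red end (460,298) to the pins (442,210), and the case interior is centred near (312,240) with the hinge on the left (+y). The wrist view shows only bench. Next I'll measure.

```bash
cat > h.py <<'E'
import numpy as np, cv2
from scipy.spatial.transform import Rotation as Ro
from rig import r, optics
def Rm(rpy): return Ro.from_euler('xyz',rpy).as_matrix()
def cam(n, st=None):
    p=optics.camera_params(n)
    K=np.array([[p['fx'],0,p['cx']],[0,p['fy'],p['cy']],[0,0,1]])
    if n=='wrist':
        T=np.array(p['T_tool_cam']); R0=Rm(st['tcp_rot'])
        return K,p['distortion'],R0@T[:3,3]+st['eef_pos'],R0@T[:3,:3]
    return K,p['distortion'],np.array(p['eye']),Rm(p['rotation'])
def cast(C,px,z):
    K,d,e,R=C
    u=cv2.undistortPoints(np.array(px,float).reshape(-1,1,2),K,d).reshape(-1,2)
    D=np.c_[u[:,0],-u[:,1],-np.ones(len(u))]@R.T
    return e+D*((z-e[2])/D[:,2])[:,None]
def proj(C,P):
    K,d,e,R=C
    q=(np.array(P,float).reshape(-1,3)-e)@R
    q=np.c_[q[:,0],-q[:,1],-q[:,2]]
    return cv2.projectPoints(q,np.zeros(3),np.zeros(3),K,d)[0].reshape(-1,2)
def tri(A,a,B,b):
    def ray(C,px):
        K,d,e,R=C; u=cv2.undistortPoints(np.array([[px]],float),K,d)[0,0]
        v=R@np.array([u[0],-u[1],-1]); return e,v/np.linalg.norm(v)
    e1,v1=ray(A,a); e2,v2=ray(B,b)
    M=sum(np.eye(3)-np.outer(v,v) for v in(v1,v2)); y=sum((np.eye(3)-np.outer(v,v))@e for e,v in((e1,v1),(e2,v2)))
    return np.linalg.solve(M,y)
E
python3 - <<'E'
from h import *
im=cv2.imread('pics/top0.png'); C=cam('top')
print(C[2],C[3])
h=cv2.cvtColor(im,cv2.COLOR_BGR2HSV)
sub=np.zeros(im.shape[:2],bool); sub[190:310,425:475]=1
red=((h[...,1]>150)&((h[...,0]<10)|(h[...,0]>170))&sub)
steel=((h[...,2]>140)&(h[...,1]<60)&sub)
for n,m in(('red',red),('steel',steel)):
    ys,xs=np.nonzero(m); print(n,len(xs),xs.min(),xs.max(),ys.min(),ys.max())
m=(red|steel).astype(np.uint8)
# bar: rows >225
for y in range(200,305,5):
    x=np.nonzero(m[y])[0]
    if len(x): print(y,x.min(),x.max())
ys,xs=np.nonzero(m); k=ys>224
l=cv2.fitLine(np.c_[xs[k],ys[k]].astype(np.float32),cv2.DIST_L2,0,.01,.01).ravel(); print(l)
g=((h[...,0]>40)&(h[...,0]<90)&(h[...,1]>80)); ys,xs=np.nonzero(g)
cv2.imwrite('pics/topcrop.png',cv2.resize(im[130:320,235:365],None,fx=4,fy=3.1,interpolation=cv2.INTER_CUBIC)[:600])
E
```

```text
[ 303.51820937   43.90147256 1408.39482272] [[ 0.00929985  0.97526403 -0.22084742]
 [-0.99993606  0.0104909   0.00422076]
 [ 0.00643324  0.22079404  0.97529924]]
red 174 454 462 273 300
steel 605 433 458 201 271
205 433 452
210 447 452
215 436 452
220 435 453
225 448 454
230 449 454
235 449 455
240 450 455
245 450 456
250 451 456
255 451 457
260 452 457
265 452 458
270 453 458
275 454 459
280 455 460
285 455 460
290 456 461
295 456 462
300 457 461
[1.15683675e-01 9.93286133e-01 4.54977142e+02 2.61700623e+02]
```

View pics/topcrop.png

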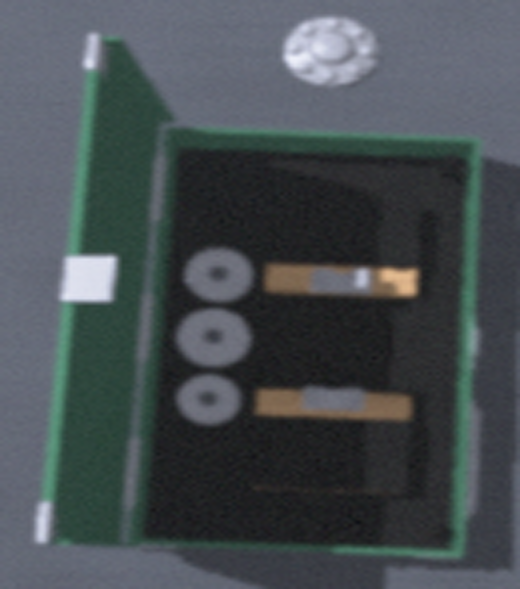

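The crop shows the case rim's front corners at about (354.5,175) and (350.7,308) in full-frame pixels, the clips at about (319,220) and (318,258), and the catch tongue on the lid edge at (257,220).

```bash
python3 - <<'E'
from h import *
C=cam('top'); S=cam('scene')
bx=lambda y: 454.98+(y-261.7)*.11568/.99329
ends=cast(C,[[bx(200.5),200.5],[bx(301),301]],9)
print('wrench tip,red',ends, np.linalg.norm(ends[0]-ends[1]))
d=(ends[0]-ends[1])[:2]; d/=np.linalg.norm(d); print('yaw',np.arctan2(d[1],d[0]),'mid from red',ends[1][:2]+160*d,'from tip',ends[0][:2]-135*d)
c=cast(C,[[354.5,175.2],[350.75,308.4],[278,171.3],[271,304]],60); print(c)
f=c[0]-c[1]; print('case yaw',np.arctan2(f[1],f[0]),np.linalg.norm(f))
print('clips top',cast(C,[[319,219.8],[318,258.5]],56))
print(cast(C,[[289.5,218.3],[287,259]],25))
im=cv2.imread('pics/scene0.png')
cv2.imwrite('pics/scenecrop.png',cv2.resize(im[90:270,210:430],None,fx=3.6,fy=3.3,interpolation=cv2.INTER_CUBIC))
E
```

```text
wrench tip,red [[ 624.15771451 -343.9107273     9.        ]
 [ 330.38008169 -362.91078013    9.        ]] 294.3914053696337
yaw 0.06458499745111942 mid from red [ 490.04649991 -352.58436299] from tip [ 489.43917413 -352.62364176]
[[685.02894125 -61.4455965   60.        ]
 [306.85166903 -48.7397194   60.        ]
 [694.33395092 161.2405457   60.        ]
 [316.56977594 169.62326811  60.        ]]
case yaw -0.03358504187473613 378.3906559817712
clips top [[552.90182624  40.49592072  56.        ]
 [442.60674303  42.22204935  56.        ]]
[[562.16552177 126.63226136  25.        ]
 [443.47575314 131.03646293  25.        ]]
```

View pics/scenecrop.png

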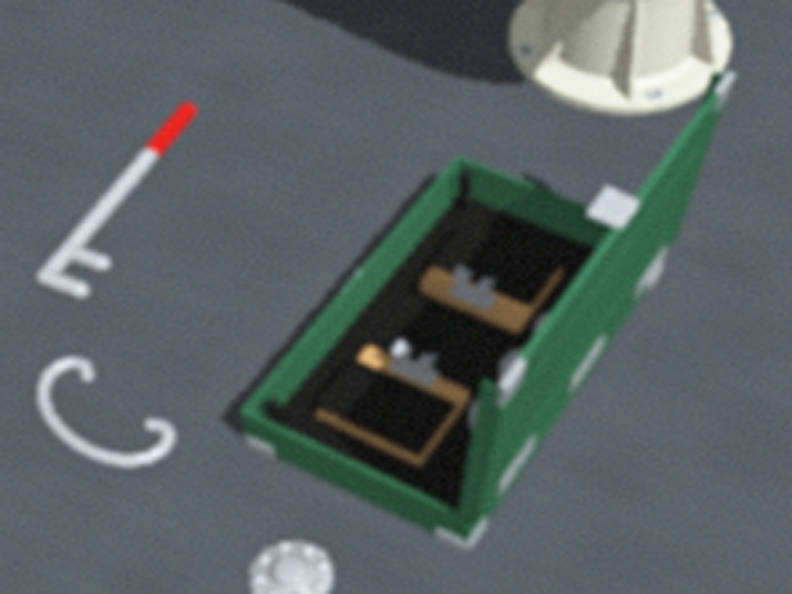

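```bash
cat >> h.py <<'E'
def goal(pos,yaw,pitch=0.):
    """dp, angular from the measured pose to a tool-down pose (x axis at yaw; roll pi)"""
    s=r.sense(); R=Rm(s['tcp_rot']); T=Rm([np.pi,pitch,yaw])
    print('t',round(s['clock'],2),'dp',np.round(R.T@(np.array(pos)-s['eef_pos']),1),'ang',np.round(Ro.from_matrix(R.T@T).as_rotvec(),4))
def show():
    s=r.sense()
    for k in('clock','eef_pos','tcp_rot','contact_force','wrist_torque','opening'): print(k,np.round(s[k],3))
E
python3 -c "
from h import *
goal([490,-352.6,150],.0646)"
```

```text
t 0.15 dp [ 389.  -162.9   80.9] ang [-1.100e-03  1.000e-04  1.822e-01]
```

```bash
python3 -m creep '[{"dp":[35,-15,7],"angular":[0,0,0.04],"fingers":60},{"dp":[70,-30,15],"angular":[0,0,0.08],"fingers":60},{"dp":[105,-45,22],"angular":[0,0,0.12],"fingers":60},{"dp":[140,-60,29],"angular":[0,0,0.16],"fingers":60},{"dp":[175,-75,36],"angular":[-0.001,0,0.182],"fingers":60}]' 60
python3 -c "
from h import *
goal([490,-352.6,150],.0646)"
```

```text
clock: 0.57
eef_pos: [305.0, -489.3, 194.8]
tcp_rot: [3.141, 0.0, 0.062]
contact_force: [0.8, -0.6, 0.5]
opening: 0.7
t 0.57 dp [ 193.1 -125.    44.7] ang [ 0.0008  0.     -0.0026]
```

```bash
python3 -m creep '[{"dp":[34,-22,8],"angular":[0,0,0],"fingers":50},{"dp":[68,-44,16],"angular":[0,0,0],"fingers":50},{"dp":[102,-66,24],"angular":[0,0,0],"fingers":50},{"dp":[136,-88,32],"angular":[0,0,0],"fingers":50},{"dp":[168,-109,39],"angular":[0,0,0],"fingers":50}]'
python3 -m creep '[{"dp":[24,-15,5],"angular":[0,0,-0.002],"fingers":50},{"dp":[24,-15,5],"angular":[0,0,-0.002],"fingers":50},{"dp":[24,-15,5],"angular":[0,0,-0.002],"fingers":50}]'
python3 -c "
from h import *
goal([490,-352.6,150],.0646)
import cv2
s=r.sense(); cv2.imwrite('pics/w1.png',optics.grab_frame('wrist'))
np.save('w1.npy',np.r_[s['eef_pos'],s['tcp_rot']])
show()"
```

```text
clock: 0.98
eef_pos: [466.0, -369.2, 155.6]
tcp_rot: [3.141, 0.0, 0.065]
contact_force: [1.1, -1.1, 0.1]
opening: 0.585
clock: 1.23
eef_pos: [488.3, -353.2, 150.5]
tcp_rot: [3.141, 0.001, 0.07]
contact_force: [-1.0, -0.3, 1.0]
opening: 0.588
t 1.23 dp [ 1.7 -0.5  0.5] ang [0.0003 0.0009 0.0051]
clock 1.283
eef_pos [ 487.496 -354.079  150.794]
tcp_rot [3.141e+00 1.000e-03 6.800e-02]
contact_force [ 0.493 -0.236  0.127]
wrist_torque [-0.024 -0.012  0.011]
opening 0.586
```

View pics/w1.png

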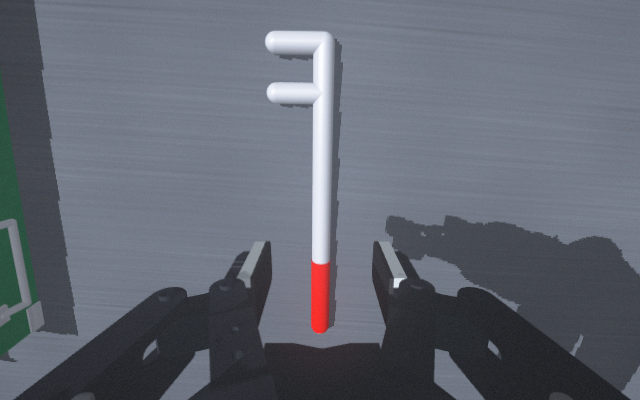

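The bar is centred near column 321 from row 35 to row 331, with its pins at rows 42 and 93. The fingers straddle it.

```bash
python3 - <<'E'
from h import *
v=np.load('w1.npy'); C=cam('wrist',{'eef_pos':v[:3],'tcp_rot':v[3:]})
im=cv2.imread('pics/w1.png'); h=cv2.cvtColor(im,cv2.COLOR_BGR2HSV)
m=(((h[...,2]>165)&(h[...,1]<45))|((h[...,1]>150)&((h[...,0]<10)|(h[...,0]>170))))
m[:, :305]=0; m[:,345:]=0
p=[]
for y in range(115,325,5):
    x=np.nonzero(m[y,:])[0]; p.append([(x.min()+x.max())/2,y])
print(p[0],p[-1],x.min(),x.max())
P=cast(C,p,9)
l=cv2.fitLine(P[:,:2].astype(np.float32),cv2.DIST_L2,0,.01,.01).ravel(); d=l[:2]*np.sign(l[0]); o=l[2:]
print('yaw',np.arctan2(d[1],d[0]))
n=np.array([-d[1],d[0]])
E=cast(C,[[322,42],[321,93],[320,332],[320.5,263]],9)[:,:2]
for e,xw in zip(E,[126,86,-160,0]): print('mid est', o+d*((e-o)@d-xw), (e-o)@d)
E
```

```text
[np.float64(321.5), 115] [np.float64(319.5), 320] 311 328
yaw 0.059955165
mid est [ 486.21747461 -353.14585842] 158.5055553027257
mid est [ 485.72539144 -353.17539675] 118.01258637354377
mid est [ 484.75480741 -353.2336581 ] -128.959744729113
mid est [ 408.69668858 -357.79920678] -45.15476940029427
```

```bash
python3 -c "
from h import *
goal([487,-353.1,5],.062)"
```

```text
t 1.28 dp [ -0.3  -1.1 145.8] ang [0.0006 0.0009 0.0063]
```

```bash
python3 -m creep '[{"dp":[0,-1,35],"angular":[0.0006,0.001,0.006],"fingers":50},{"dp":[0,-1,70],"angular":[0.0006,0.001,0.006],"fingers":50},{"dp":[0,-1,105],"angular":[0.0006,0.001,0.006],"fingers":50},{"dp":[0,-1,130],"angular":[0.0006,0.001,0.006],"fingers":50},{"dp":[0,-1,138],"angular":[0.0006,0.001,0.006],"fingers":50}]'
python3 -c "
from h import *
goal([487,-353.1,5],.062)"
```

```text
clock: 1.7
eef_pos: [484.3, -353.2, 9.7]
tcp_rot: [-3.139, 0.003, 0.059]
contact_force: [-0.9, 1.7, 0.6]
opening: 0.586
t 1.7 dp [2.8 0.1 4.7] ang [-0.003   0.0033 -0.0029]
```

```bash
python3 -m creep '[{"dp":[2,0,4],"angular":[0,0,0],"fingers":50},{"dp":[2,0,4],"angular":[0,0,0],"fingers":50},{"dp":[2,0,4],"angular":[0,0,0],"fingers":12},{"dp":[2,0,4],"angular":[0,0,0],"fingers":12},{"dp":[2,0,4],"angular":[0,0,0],"fingers":12}]' 80
python3 -m creep '[{"dp":[0,0,0],"angular":[0,0,0],"fingers":12},{"dp":[0,0,0],"angular":[0,0,0],"fingers":12},{"dp":[0,0,0],"angular":[0,0,0],"fingers":12}]'
python3 -c "
from h import *
goal([487,-353.1,5],.062)
show()"
```

```text
clock: 2.12
eef_pos: [490.4, -354.0, 11.0]
tcp_rot: [3.14, -0.003, 0.061]
contact_force: [-2.9, -0.1, 22.9]
opening: 0.17
clock: 2.37
eef_pos: [490.4, -354.0, 11.3]
tcp_rot: [3.14, -0.003, 0.061]
contact_force: [-2.6, 0.5, 9.6]
opening: 0.151
t 2.37 dp [-3.4 -1.2  6.2] ang [ 0.0019 -0.0029 -0.0011]
clock 2.367
eef_pos [ 490.412 -354.041   11.26 ]
tcp_rot [ 3.14e+00 -3.00e-03  6.10e-02]
contact_force [-2.615  0.517  9.633]
wrist_torque [ 0.322  0.356 -0.02 ]
opening 0.151
```

```bash
python3 -m creep '[{"dp":[-2,-1,-4],"angular":[0,0,0],"fingers":32},{"dp":[-2,-1,-4],"angular":[0,0,0],"fingers":32},{"dp":[-2,-1,-4],"angular":[0,0,0],"fingers":32},{"dp":[-2,-1,-4],"angular":[0,0,0],"fingers":32}]'
python3 -c "
from h import *
goal([487,-353.1,5],.062)
import cv2
s=r.sense(); cv2.imwrite('pics/w2.png',optics.grab_frame('wrist'))
show()"
```

```text
clock: 2.7
eef_pos: [487.7, -352.7, 13.5]
tcp_rot: [3.141, -0.002, 0.061]
contact_force: [-0.0, -0.9, 0.2]
opening: 0.371
t 2.7 dp [-0.7  0.4  8.5] ang [ 0.0008 -0.0015 -0.0011]
clock 2.75
eef_pos [ 487.586 -352.643   13.328]
tcp_rot [ 3.141e+00 -1.000e-03  6.100e-02]
contact_force [0.383 0.059 0.509]
wrist_torque [-0.042 -0.05   0.013]
opening 0.377
```

View pics/w2.png

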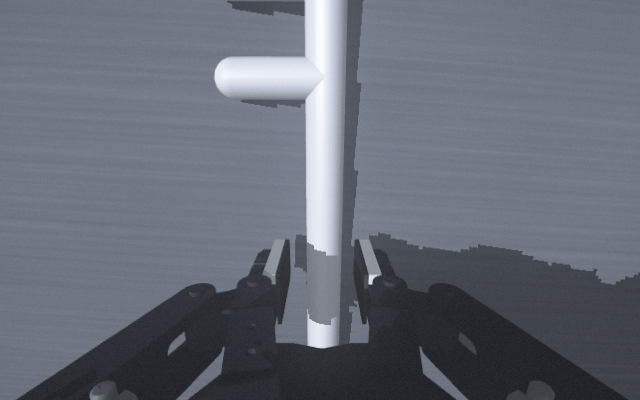

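The bar (column 323) is centred between the open pads at columns 283 and 362. The first closing was too high, so I'll go lower.

```bash
python3 -m creep '[{"dp":[0,0,6],"angular":[0,0,0],"fingers":32},{"dp":[0,0,10],"angular":[0,0,0],"fingers":32},{"dp":[0,0,10],"angular":[0,0,0],"fingers":32},{"dp":[0,0,10],"angular":[0,0,0],"fingers":32}]'

```

```text
clock: 3.08
eef_pos: [487.1, -352.3, 2.5]
tcp_rot: [-3.141, -0.0, 0.061]
contact_force: [0.1, 0.1, -0.3]
opening: 0.375
```

```bash
python3 -m creep '[{"dp":[0,0,-1],"angular":[0,0,0],"fingers":12},{"dp":[0,0,-1],"angular":[0,0,0],"fingers":12},{"dp":[0,0,-1],"angular":[0,0,0],"fingers":12},{"dp":[0,0,-1],"angular":[0,0,0],"fingers":12}]' 100
python3 -c "
from h import *
show()"
```

```text
clock: 3.42
eef_pos: [487.5, -352.5, 4.5]
tcp_rot: [3.141, -0.001, 0.061]
contact_force: [-1.7, 1.5, 4.6]
opening: 0.167
clock 3.417
eef_pos [ 487.488 -352.541    4.481]
tcp_rot [ 3.141e+00 -1.000e-03  6.100e-02]
contact_force [-1.699  1.52   4.582]
wrist_torque [ 0.298  0.265 -0.129]
opening 0.167
```

```bash
python3 -m creep '[{"dp":[0,0,-10],"angular":[0,0,0],"fingers":12},{"dp":[0,0,-20],"angular":[0,0,0],"fingers":12},{"dp":[0,0,-30],"angular":[0,0,0],"fingers":12},{"dp":[0,0,-35],"angular":[0,0,0],"fingers":12},{"dp":[0,0,-35],"angular":[0,0,0],"fingers":12}]'
python3 -c "
from h import *
import cv2
show()
s=r.sense(); cv2.imwrite('pics/w3.png',optics.grab_frame('wrist'))
np.save('w3.npy',np.r_[s['eef_pos'],s['tcp_rot']])
im=optics.grab_frame('scene'); cv2.imwrite('pics/s3.png',cv2.resize(im[80:220,180:400],None,fx=3.6,fy=3.6))"
```

```text
clock: 3.83
eef_pos: [488.4, -353.3, 41.0]
tcp_rot: [3.139, -0.003, 0.061]
contact_force: [-0.3, -0.7, -6.4]
opening: 0.164
clock 3.833
eef_pos [ 488.407 -353.256   40.976]
tcp_rot [ 3.139e+00 -3.000e-03  6.100e-02]
contact_force [-0.317 -0.738 -6.354]
wrist_torque [-0.024  0.114  0.021]
opening 0.164
```

View pics/w3.png

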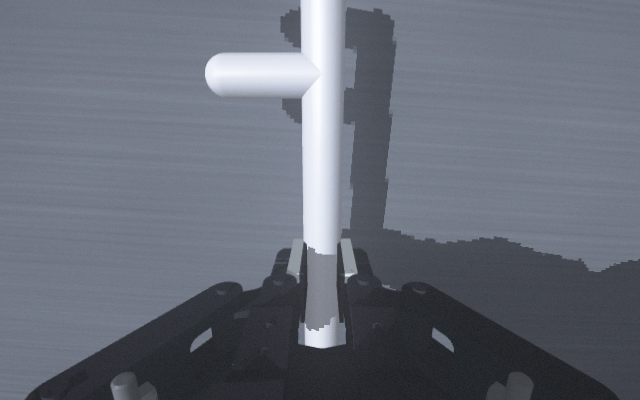

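View pics/s3.png

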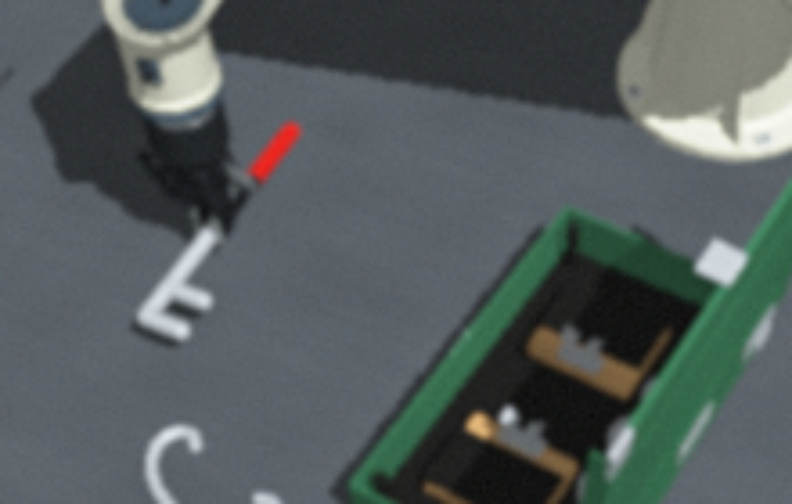

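The wrench is held: -6.4 N on the wrist, the bar looks level, and the pin is at row 75. Now I'll carry it over the case.

```bash
python3 -c "
from h import *
goal([498,41,135],-.033)"
```

```text
t 3.93 dp [  34.5 -392.2  -95.7] ang [ 0.0007 -0.0016  0.0939]
```

```bash
python3 -m creep '[{"dp":[2,-8,-28],"angular":[0,0,0.01],"fingers":12},{"dp":[5,-25,-60],"angular":[0,0,0.02],"fingers":12},{"dp":[8,-55,-85],"angular":[0,0,0.03],"fingers":12},{"dp":[11,-90,-95],"angular":[0,0,0.04],"fingers":12},{"dp":[14,-125,-96],"angular":[0,0,0.05],"fingers":12}]'
python3 -m creep '[{"dp":[3,-35,0],"angular":[0,0,0.01],"fingers":12},{"dp":[6,-70,0],"angular":[0,0,0.02],"fingers":12},{"dp":[9,-105,0],"angular":[0,0,0.03],"fingers":12},{"dp":[12,-140,0],"angular":[0,0,0.044],"fingers":12},{"dp":[14,-170,0],"angular":[0,0,0.044],"fingers":12}]'
python3 -c "
from h import *
goal([498,41,135],-.033)"
```

```text
clock: 4.35
eef_pos: [495.0, -226.7, 137.5]
tcp_rot: [3.139, -0.005, 0.009]
contact_force: [0.0, -0.3, -7.1]
opening: 0.167
clock: 4.77
eef_pos: [505.3, -54.6, 134.7]
tcp_rot: [-3.141, -0.0, -0.034]
contact_force: [0.9, 0.1, -7.8]
opening: 0.161
t 4.77 dp [-10.6 -95.3  -0.3] ang [-0.0001 -0.0004 -0.0009]
```

```bash
python3 -m creep '[{"dp":[-4,-30,0],"angular":[0,0,0],"fingers":12},{"dp":[-8,-60,0],"angular":[0,0,0],"fingers":12},{"dp":[-10,-85,0],"angular":[0,0,0],"fingers":12},{"dp":[-10,-92,0],"angular":[0,0,0],"fingers":12},{"dp":[-10,-92,0],"angular":[0,0,0],"fingers":12}]'
python3 -c "
from h import *
import cv2
show()
s=r.sense(); cv2.imwrite('pics/w4.png',optics.grab_frame('wrist'))
np.save('w4.npy',np.r_[s['eef_pos'],s['tcp_rot']])
im=optics.grab_frame('top'); cv2.imwrite('pics/t4.png',im)"
```

```text
clock: 5.18
eef_pos: [498.5, 37.2, 134.7]
tcp_rot: [3.142, -0.0, -0.031]
contact_force: [0.5, -0.7, -6.7]
opening: 0.162
clock 5.183
eef_pos [498.546  37.184 134.708]
tcp_rot [ 3.142 -0.    -0.031]
contact_force [ 0.465 -0.682 -6.713]
wrist_torque [-0.029  0.148  0.079]
opening 0.162
```

View pics/w4.png

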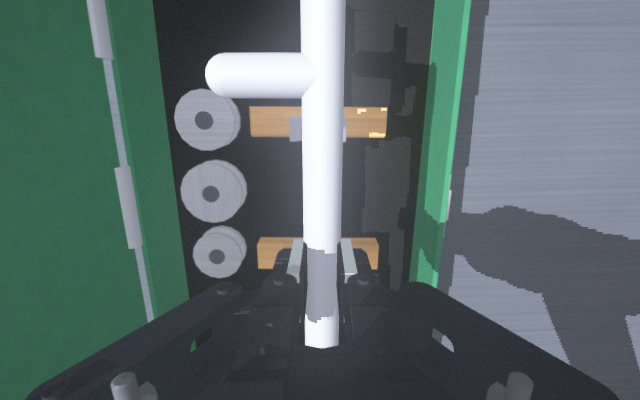

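View pics/t4.png

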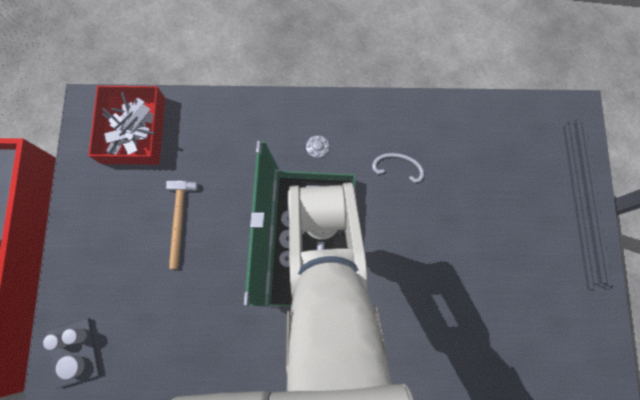

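The wrist view shows the far batten at columns 250–387, the near one at 258–378, and the clip jaws at about columns 290–346 on the far batten, with the bar roughly centred over them. I'll compute the residual.

```bash
python3 - <<'E'
from h import *
v=np.load('w4.npy'); C=cam('wrist',{'eef_pos':v[:3],'tcp_rot':v[3:]})
im=cv2.imread('pics/w4.png'); 
cv2.imwrite('pics/w4c.png',cv2.resize(im[90:290,230:480],None,fx=3,fy=3,interpolation=cv2.INTER_CUBIC))
b,g,rr=[im[...,i].astype(int) for i in range(3)]
wood=(rr>b+35)&(rr>90)
for y in (118,124,130,135,243,250,258,265):
    x=np.nonzero(wood[y,230:420])[0]+230; print(y,x.min(),x.max(), cast(C,[[(x.min()+x.max())/2,y]],30).round(1), cast(C,[[x.min(),y],[x.max(),y]],30)[:,1].round(1))
brt=(g>b+30)&(g>rr+30)
for y in (20,60,100,140,170):
    x=np.nonzero(brt[y,400:500])[0]+400; print(y,x.min(),x.max(),cast(C,[[x.max()+.5,y]],60).round(1))
# bar axis
h=cv2.cvtColor(im,cv2.COLOR_BGR2HSV)
for y in(10,20,115,150,180,220):
    x=np.nonzero((h[y,290:360,2]>165)&(h[y,290:360,1]<60))[0]+290; print('bar',y,x.min(),x.max(),cast(C,[[(x.min()+x.max())/2,y]],139).round(1),cast(C,[[x.min(),y],[x.max()+1,y]],139)[:,1].ptp() if 0 else np.ptp(cast(C,[[x.min(),y],[x.max()+1,y]],139)[:,1]).round(2))
E
```

```text
118 250 386 [[562.3  37.   30. ]] [ 89.4 -15.4]
124 250 386 [[557.8  37.2  30. ]] [ 89.8 -15.5]
130 250 385 [[553.2  37.7  30. ]] [ 90.2 -14.8]
135 251 385 [[549.4  37.4  30. ]] [ 89.8 -14.9]
243 258 377 [[457.8  41.   30. ]] [ 92.4 -10.3]
250 257 378 [[451.2  41.3  30. ]] [ 93.9 -11.3]
258 257 377 [[443.6  42.   30. ]] [ 94.6 -10.6]
265 258 377 [[436.7  41.8  30. ]] [ 94.3 -10.8]
20 434 468 [[620.5 -60.1  60. ]]
60 430 463 [[597. -59.  60.]]
100 435 459 [[572.1 -58.4  60. ]]
140 430 454 [[545.6 -57.3  60. ]]
170 428 450 [[524.6 -56.2  60. ]]
bar 10 300 343 [[607.  33. 139.]] 17.41
bar 20 300 344 [[603.4  32.9 139. ]] 17.94
bar 115 291 343 [[566.7  36.2 139. ]] 22.75
bar 150 302 341 [[551.6  34.8 139. ]] 17.69
bar 180 303 341 [[538.   34.9 139. ]] 17.71
bar 220 303 340 [[518.7  35.8 139. ]] 17.92
```

View pics/w4c.png

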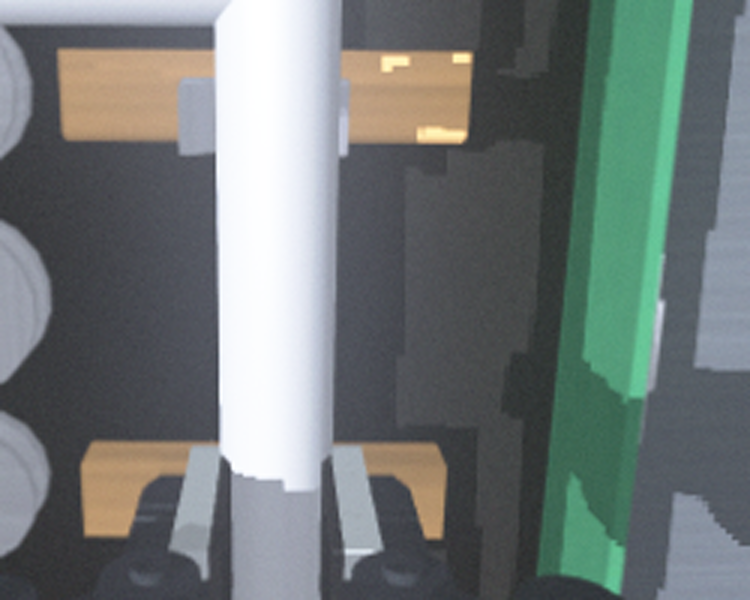

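```bash
python3 -c "
from h import *
goal([500,40,65],-.038)"
```

```text
t 5.28 dp [ 1.1 -4.8 69.8] ang [ 0.0007 -0.0006  0.0059]
```

```bash
python3 -m creep '[{"dp":[1,-4,20],"angular":[0,0,0.006],"fingers":12},{"dp":[1,-4,40],"angular":[0,0,0.006],"fingers":12},{"dp":[1,-4,58],"angular":[0,0,0.006],"fingers":12},{"dp":[1,-4,68],"angular":[0,0,0.006],"fingers":12},{"dp":[1,-4,68],"angular":[0,0,0.006],"fingers":12}]'
python3 -c "
from h import *
import cv2
show()
s=r.sense(); im=optics.grab_frame('wrist');cv2.imwrite('pics/w5.png',im)
np.save('w5.npy',np.r_[s['eef_pos'],s['tcp_rot']])
"
```

```text
clock: 5.7
eef_pos: [498.6, 38.3, 65.0]
tcp_rot: [3.141, 0.003, -0.04]
contact_force: [-1.1, 0.2, -7.2]
opening: 0.166
clock 5.7
eef_pos [498.629  38.285  65.041]
tcp_rot [ 3.141e+00  3.000e-03 -4.000e-02]
contact_force [-1.12   0.15  -7.199]
wrist_torque [-0.068  0.112  0.018]
opening 0.166
```

View pics/w5.png

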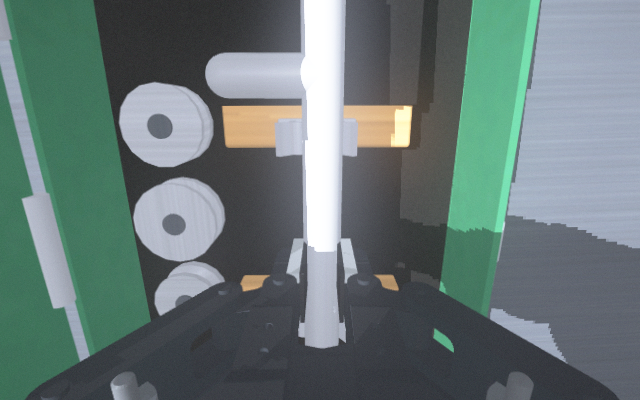

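```bash
python3 - <<'E'
from h import *
v=np.load('w5.npy'); C=cam('wrist',{'eef_pos':v[:3],'tcp_rot':v[3:]})
im=cv2.imread('pics/w5.png'); 
b,g,rr=[im[...,i].astype(int) for i in range(3)]
brt=(g>b+30)&(g>rr+30)
P=[]
for y in range(10,200,15):
    x=np.nonzero(brt[y,440:560])[0]+440; P.append([x.max()+.5,y])
Q=cast(C,P,60); f=np.polyfit(Q[:,0],Q[:,1],1); print('rim yaw',f[0],'y at 500',np.polyval(f,500),Q[[0,-1]].round(1))
P=[]
h=cv2.cvtColor(im,cv2.COLOR_BGR2HSV)
for y in list(range(5,45,8))+list(range(160,230,8)):
    x=np.nonzero((h[y,295:350,2]>165)&(h[y,295:350,1]<60))[0]+295; P.append([(x.min()+x.max()+1)/2,y])
Q=cast(C,P,69.5);f=np.polyfit(Q[:,0],Q[:,1],1); print('bar yaw',f[0],'y at 500',np.polyval(f,500))
print('jaw far top edge / batten', cast(C,[[317,118]],56).round(1),cast(C,[[317,106]],28).round(1),cast(C,[[317,137]],50),'pin',cast(C,[[225,75]],69.5))
cv2.imwrite('pics/w5c.png',cv2.resize(im[40:180,200:430],None,fx=3.4,fy=3.4,interpolation=cv2.INTER_CUBIC))
E
```

```text
rim yaw -0.03816508221866168 y at 500 -55.22747332867191 [[606.6 -59.2  60. ]
 [527.2 -56.2  60. ]]
bar yaw -0.04397146760919792 y at 500 37.16715351652029
jaw far top edge / batten [[565.1  36.9  56. ]] [[570.6  37.   28. ]] [[555.717572    37.37624111  50.        ]] pin [[584.49078865  74.06873116  69.5       ]]
```

View pics/w5c.png

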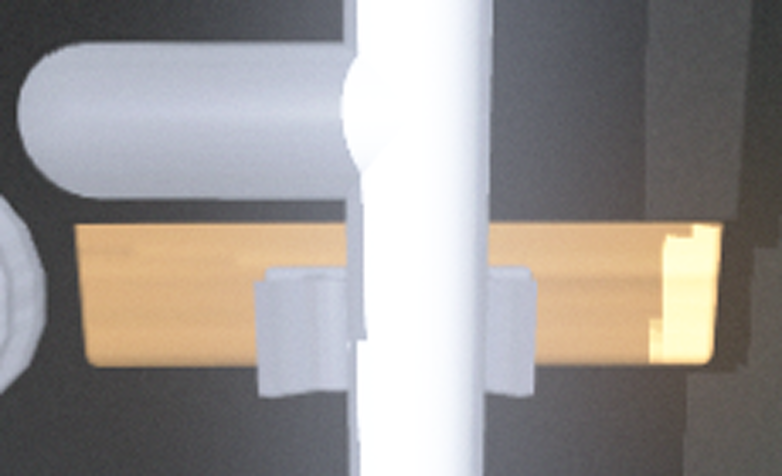

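The clip jaws are centred at column 316.5 and the bar at 322.9, so I'll shift about +2 mm in y and +3 mm in x, then start down.

```bash
python3 -c "
from h import *
goal([501.6,40.4,54],-.038)"
```

```text
t 5.75 dp [ 2.1 -2.  12.3] ang [ 0.0007  0.0013 -0.0023]
```

```bash
python3 -m creep '[{"dp":[2,-2,2],"angular":[0.0007,0.001,-0.003],"fingers":12},{"dp":[2,-2,5],"angular":[0.0007,0.001,-0.003],"fingers":12},{"dp":[2,-2,8],"angular":[0.0007,0.001,-0.003],"fingers":12},{"dp":[2,-2,8],"angular":[0.0007,0.001,-0.003],"fingers":12}]'
python3 -c "
from h import *
goal([501.6,40.4,54],-.038)
show()"
```

```text
clock: 6.08
eef_pos: [502.4, 41.4, 59.2]
tcp_rot: [-3.141, -0.002, -0.036]
contact_force: [-0.3, -0.4, -8.0]
opening: 0.163
t 6.08 dp [-0.8  1.   5.2] ang [-0.0005 -0.0025  0.0018]
clock 6.083
eef_pos [502.417  41.351  59.153]
tcp_rot [-3.141e+00 -2.000e-03 -3.600e-02]
contact_force [-0.293 -0.426 -8.044]
wrist_torque [-0.077  0.195 -0.022]
opening 0.163
```

```bash
python3 -m creep '[{"dp":[0,0,2],"angular":[0,0,0],"fingers":12},{"dp":[0,0,4],"angular":[0,0,0],"fingers":12},{"dp":[0,0,6],"angular":[0,0,0],"fingers":12},{"dp":[0,0,6],"angular":[0,0,0],"fingers":12}]'
python3 -c "
from h import *
show()"
```

```text
clock: 6.42
eef_pos: [502.1, 41.4, 52.8]
tcp_rot: [-3.141, -0.002, -0.036]
contact_force: [0.3, -1.4, -6.8]
opening: 0.166
clock 6.417
eef_pos [502.139  41.35   52.752]
tcp_rot [-3.141e+00 -2.000e-03 -3.600e-02]
contact_force [ 0.32  -1.418 -6.784]
wrist_torque [-0.095  0.148 -0.05 ]
opening 0.166
```

```bash
python3 -m creep '[{"dp":[0,0,1],"angular":[0,0,0],"fingers":12},{"dp":[0,0,2],"angular":[0,0,0],"fingers":12},{"dp":[0,0,3],"angular":[0,0,0],"fingers":12}]' 120
python3 -c "
from h import *
show()
s=r.sense(); im=optics.grab_frame('wrist');cv2.imwrite('pics/w6.png',im)"
```

```text
clock: 6.67
eef_pos: [502.8, 41.2, 50.6]
tcp_rot: [-3.141, -0.003, -0.036]
contact_force: [-2.7, -2.5, 6.5]
opening: 0.166
clock 6.667
eef_pos [502.787  41.186  50.596]
tcp_rot [-3.141e+00 -3.000e-03 -3.600e-02]
contact_force [-2.723 -2.466  6.455]
wrist_torque [-0.404  0.443  0.063]
opening 0.166
```

View pics/w6.png

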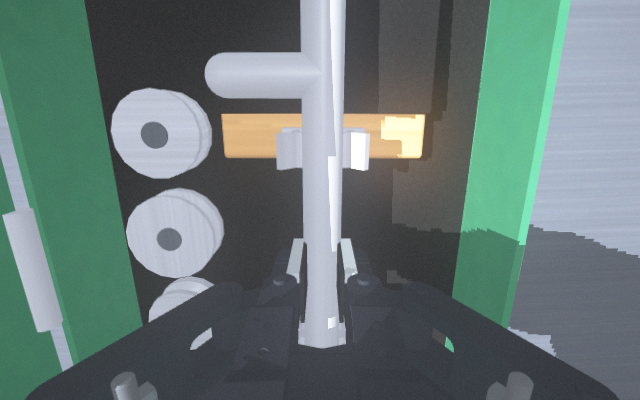

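The bar (column 322) is centred in the jaws (277–369). Contact has begun at about 13 N upward, so I'll push straight down.

```bash
python3 -m creep '[{"dp":[0,0,1],"angular":[0,0,0],"fingers":12},{"dp":[0,0,2],"angular":[0,0,0],"fingers":12}]'
python3 -m creep '[{"dp":[0,0,1],"angular":[0,0,0],"fingers":12},{"dp":[0,0,2],"angular":[0,0,0],"fingers":12}]'

```

```text
clock: 6.88
eef_pos: [503.2, 41.3, 49.0]
tcp_rot: [-3.141, -0.004, -0.036]
contact_force: [-3.1, -3.3, 12.7]
opening: 0.166
clock: 7.05
eef_pos: [503.6, 41.3, 47.4]
tcp_rot: [-3.141, -0.005, -0.036]
contact_force: [-2.4, -3.3, 14.8]
opening: 0.166
```

```bash
python3 -m creep '[{"dp":[-0.5,0,1],"angular":[0,0.003,0],"fingers":12},{"dp":[-1,0,2],"angular":[0,0.003,0],"fingers":12}]'
python3 -m creep '[{"dp":[0,0,1],"angular":[0,0,0],"fingers":12},{"dp":[0,0,2],"angular":[0,0,0],"fingers":12}]'

```

```text
clock: 7.22
eef_pos: [503.6, 41.3, 45.7]
tcp_rot: [-3.141, -0.01, -0.036]
contact_force: [0.1, -3.2, 14.9]
opening: 0.165
clock: 7.38
eef_pos: [503.7, 41.3, 43.7]
tcp_rot: [-3.141, -0.01, -0.036]
contact_force: [-0.1, -3.7, 11.9]
opening: 0.167
```

```bash
python3 -m creep '[{"dp":[0,0,1],"angular":[0,-0.003,0],"fingers":12},{"dp":[0,0,2],"angular":[0,-0.006,0],"fingers":12}]'
python3 -m creep '[{"dp":[0,0,1],"angular":[0,0,0],"fingers":12},{"dp":[0,0,2],"angular":[0,0,0],"fingers":12}]'

```

```text
clock: 7.55
eef_pos: [503.5, 41.2, 41.4]
tcp_rot: [-3.141, -0.003, -0.036]
contact_force: [1.7, -4.5, 5.7]
opening: 0.167
clock: 7.72
eef_pos: [502.8, 41.2, 38.5]
tcp_rot: [-3.141, -0.002, -0.036]
contact_force: [2.9, -4.2, -2.1]
opening: 0.163
```

```bash
python3 -m creep '[{"dp":[0,0,1],"angular":[0,0,0],"fingers":12},{"dp":[0,0,2],"angular":[0,0,0],"fingers":12}]'
python3 -m creep '[{"dp":[0,0,1],"angular":[0,0,0],"fingers":12},{"dp":[0,0,1],"angular":[0,0,0],"fingers":12}]'

```

```text
clock: 7.88
eef_pos: [502.1, 41.1, 35.9]
tcp_rot: [-3.141, -0.001, -0.036]
contact_force: [3.2, -4.7, -8.6]
opening: 0.163
clock: 8.05
eef_pos: [501.0, 41.3, 34.4]
tcp_rot: [-3.141, 0.001, -0.036]
contact_force: [1.9, -2.4, -8.8]
opening: 0.164
```

```bash
python3 -m creep '[{"dp":[0,0,0],"angular":[0,0,0],"fingers":40},{"dp":[0,0,0],"angular":[0,0,0],"fingers":40},{"dp":[0,0,0],"angular":[0,0,0],"fingers":40},{"dp":[0,0,0],"angular":[0,0,0],"fingers":40}]'
python3 -c "
from h import *
show()
s=r.sense(); im=optics.grab_frame('wrist');cv2.imwrite('pics/w7.png',im)"
```

```text
clock: 8.38
eef_pos: [501.6, 41.6, 35.4]
tcp_rot: [-3.141, 0.0, -0.036]
contact_force: [0.1, 0.1, -0.4]
opening: 0.469
clock 8.383
eef_pos [501.649  41.616  35.4  ]
tcp_rot [-3.141  0.    -0.036]
contact_force [ 0.124  0.124 -0.429]
wrist_torque [ 0.007 -0.021  0.04 ]
opening 0.469
```

View pics/w7.png

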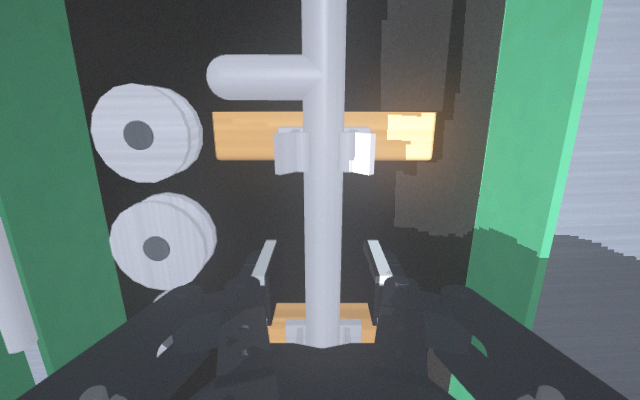

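The bar lies between both clips' jaws (far at row 150, near at row 330). I'll withdraw straight up and check.

```bash
python3 -m creep '[{"dp":[0,0,-15],"angular":[0,0,0],"fingers":45},{"dp":[0,0,-45],"angular":[0,0,0],"fingers":45},{"dp":[-10,0,-80],"angular":[0,0,0],"fingers":45},{"dp":[-20,0,-115],"angular":[0,0,0],"fingers":40},{"dp":[-30,0,-150],"angular":[0,0,0],"fingers":40}]'
python3 -m creep '[{"dp":[-35,0,-20],"angular":[0,0,0],"fingers":12},{"dp":[-70,0,-20],"angular":[0,0,0],"fingers":12},{"dp":[-70,0,-20],"angular":[0,0,0],"fingers":12}]'
python3 -c "
from h import *
show()
s=r.sense(); im=optics.grab_frame('wrist');cv2.imwrite('pics/w8.png',im)
np.save('w8.npy',np.r_[s['eef_pos'],s['tcp_rot']])
im=optics.grab_frame('scene'); cv2.imwrite('pics/s8.png',cv2.resize(im[70:260,260:430],None,fx=4,fy=3.1,interpolation=cv2.INTER_CUBIC))"
```

```text
clock: 8.85
eef_pos: [470.8, 42.5, 186.6]
tcp_rot: [-3.141, 0.001, -0.036]
contact_force: [0.5, 0.0, 0.8]
opening: 0.467
clock: 9.1
eef_pos: [396.1, 44.9, 205.6]
tcp_rot: [-3.141, 0.003, -0.036]
contact_force: [-0.7, -0.6, -0.2]
opening: 0.141
clock 9.1
eef_pos [396.119  44.888 205.641]
tcp_rot [-3.141e+00  3.000e-03 -3.600e-02]
contact_force [-0.65  -0.613 -0.229]
wrist_torque [-0.038  0.044  0.008]
opening 0.141
```

View pics/w8.png

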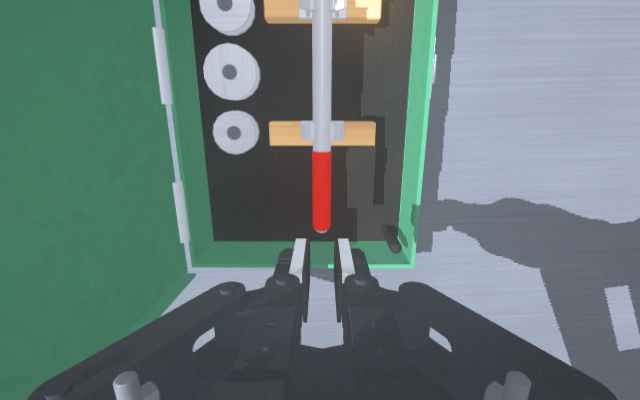

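View pics/s8.png

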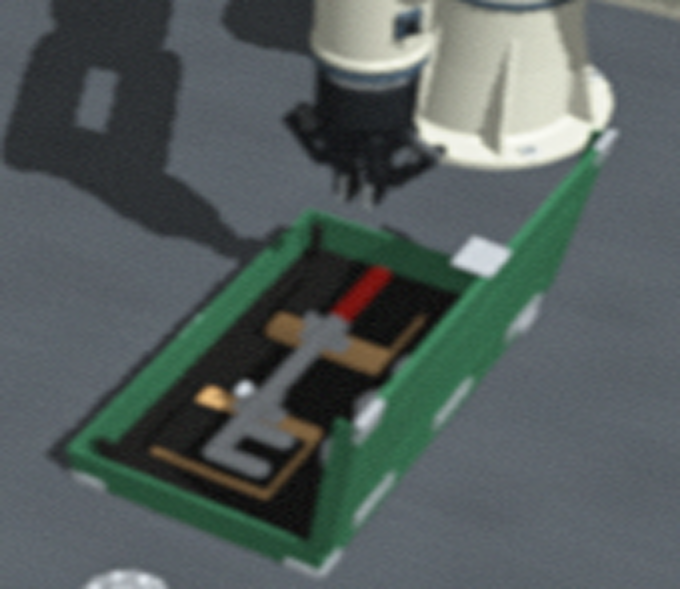

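```bash
python3 - <<'E'
from h import *
v=np.load('w8.npy'); C=cam('wrist',{'eef_pos':v[:3],'tcp_rot':v[3:]}); S=cam('scene')
im=cv2.imread('pics/w8.png');h=cv2.cvtColor(im,cv2.COLOR_BGR2HSV)
m=(h[...,1]>150)&((h[...,0]<10)|(h[...,0]>170)); ys,xs=np.nonzero(m); print('wrist red',xs.min(),xs.max(),ys.min(),ys.max(),xs.mean(),ys.mean())
wc=[xs.mean(),ys.mean()]; ypx=[ys.min(),ys.max()]
sc=optics.grab_frame('scene'); cv2.imwrite('pics/s8f.png',sc)
h=cv2.cvtColor(sc,cv2.COLOR_BGR2HSV); m=(h[...,1]>130)&((h[...,0]<10)|(h[...,0]>170)); m[:,:300]=0;m[:,400:]=0;m[:100]=0;m[220:]=0
ys,xs=np.nonzero(m); print('scene red',len(xs),xs.mean(),ys.mean(),xs.min(),xs.max(),ys.min(),ys.max())
print('tri',tri(C,wc,S,[xs.mean(),ys.mean()]))
for z in(39,56): 
  P=cast(C,[wc],z); print(z,P,proj(S,P))
# width along bar
b=im.astype(int)
for y in (40,60,80,100,115,170,200): 
    g=cv2.cvtColor(im,cv2.COLOR_BGR2GRAY)[y,300:345].astype(int); s=np.nonzero((g>70)|(im[y,300:345,2]>110))[0]+300; print(y,s.min(),s.max(), np.ptp(cast(C,[[s.min(),y],[s.max()+1,y]],39)[:,1]).round(2))
E
```

```text
wrist red 312 330 151 230 321.08581314878893 190.2235294117647
scene red 141 350.13475177304963 164.05673758865248 342 357 156 173
tri [385.89655452  45.04039346  40.77603286]
39 [[385.59247976  44.83939778  39.        ]] [[350.02560306 164.31304869]]
56 [[390.09434818  44.65921111  56.        ]] [[349.5876325  162.07504221]]
40 311 344 30.71
60 312 342 28.43
80 312 338 25.16
100 312 331 18.94
115 312 331 19.18
170 312 331 20.12
200 312 330 19.66
```

```bash
python3 - <<'E'
from h import *
T=cam('top');S=cam('scene')
P=tri(T,[257,219.7],S,[380,152]); print('tongue',P,proj(T,[P]),proj(S,[P]))
sc=cv2.imread('pics/s8f.png')
# corner near robot? scene crop corner (722,85)->
for nm,t,s in(('cornerA',[246,298.5],[210+722/3.6,90+85/3.3]),('cornerB',[258.3,144.5],[210+352/3.6,90+385/3.3])):
    P=tri(T,t,S,s); print(nm,P,proj(T,[P])-t,proj(S,[P])-s)
hinge=np.array([506,177.5,64]); ax=np.array([np.cos(-.037),np.sin(-.037),0]); yv=np.array([-ax[1],ax[0],0])
for th in(1.6,1.65,1.7,1.75,1.8,1.85):
    P=hinge-238*np.cos(th)*yv+np.array([0,0,238*np.sin(th)])
    A=P-195*ax;B=P+195*ax
    print(th,P.round(),proj(T,[A,B,P]).round(1).tolist(),proj(S,[A,B]).round(1).tolist())
E
```

```text
tongue [506.16324916 184.99503179 303.71442251] [[257.25876006 219.60896964]] [[380.2351999  152.01337952]]
cornerA [326.24087876 204.19004138 293.26236632] [[ 0.3425396  -0.11809223]] [[0.27820183 0.00212414]]
cornerB [721.49891461 144.40328934 292.93502225] [[ 19.40606225 -10.36412187]] [[21.61109481  0.34308338]]
1.6 [506. 184. 302.] [[251.1, 305.1], [263.6, 140.6], [257.6, 219.7]] [[409.2, 109.1], [345.0, 204.2]]
1.65 [507. 196. 301.] [[245.9, 304.8], [258.8, 140.5], [252.5, 219.5]] [[412.9, 110.7], [349.2, 206.4]]
1.7 [507. 208. 300.] [[240.7, 304.6], [254.0, 140.4], [247.6, 219.4]] [[416.5, 112.4], [353.4, 208.7]]
1.75 [508. 220. 298.] [[235.6, 304.4], [249.2, 140.5], [242.7, 219.3]] [[420.1, 114.3], [357.5, 211.1]]
1.8 [508. 232. 296.] [[230.6, 304.1], [244.6, 140.6], [237.9, 219.2]] [[423.6, 116.3], [361.7, 213.7]]
1.85 [508. 243. 293.] [[225.8, 303.9], [240.1, 140.8], [233.2, 219.3]] [[427.1, 118.4], [365.8, 216.3]]
```

```bash
python3 -m creep '[{"dp":[10,0,-30],"angular":[0,0,0],"fingers":12},{"dp":[25,0,-60],"angular":[0,0,0],"fingers":12},{"dp":[50,0,-90],"angular":[0,0,0],"fingers":6},{"dp":[80,0,-115],"angular":[0,0,0],"fingers":0},{"dp":[110,0,-140],"angular":[0,0,0],"fingers":0}]' 60
python3 -c "
from h import *
goal([507,245,346],-.037)
s=r.sense(); im=optics.grab_frame('wrist');cv2.imwrite('pics/w9.png',im)
np.save('w9.npy',np.r_[s['eef_pos'],s['tcp_rot']])"
```

```text
clock: 9.67
eef_pos: [513.9, 40.8, 346.5]
tcp_rot: [-3.141, 0.0, -0.036]
contact_force: [0.8, -0.1, -0.3]
opening: 0.004
t 9.67 dp [ -14.2 -203.8    0.6] ang [-0.0006  0.      0.0008]
```

View pics/w9.png

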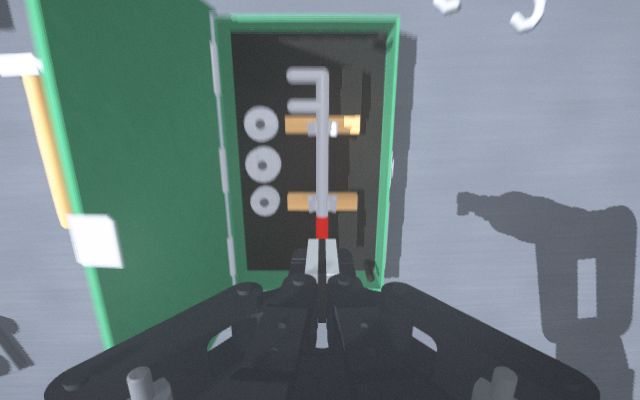

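```bash
python3 - <<'E'
from h import *
v=np.load('w9.npy'); C=cam('wrist',{'eef_pos':v[:3],'tcp_rot':v[3:]}); S=cam('scene')
sc=cv2.imread('pics/s8f.png')
cv2.imwrite('pics/s8z.png',cv2.resize(sc[150:240,290:380],None,fx=7,fy=6.6,interpolation=cv2.INTER_CUBIC))
im=cv2.imread('pics/w9.png'); cv2.imwrite('pics/w9z.png',cv2.resize(im[50:240,230:400],None,fx=4,fy=3.1,interpolation=cv2.INTER_CUBIC))
for nm,p in(('outer corner',[326,69]),('outer pin tip',[287.5,75]),('inner pin tip',[289,106]),('red end start',[322,217])):
    for z in(39,56): P=cast(C,[p],z); q=proj(S,P)[0]; print(nm,z,P.round(1),'scene zoom',((q-[290,150])*[7,6.6]).round())
E
```

```text
outer corner 39 [[635.4  29.4  39. ]] scene zoom [145. 437.]
outer corner 56 [[633.4  29.7  56. ]] scene zoom [146. 415.]
outer pin tip 39 [[629.7  81.7  39. ]] scene zoom [251. 472.]
outer pin tip 56 [[628.  80.  56.]] scene zoom [249. 449.]
inner pin tip 39 [[589.3  82.3  39. ]] scene zoom [294. 410.]
inner pin tip 56 [[589.1  80.6  56. ]] scene zoom [291. 389.]
red end start 39 [[424.6  42.4  39. ]] scene zoom [380. 144.]
red end start 56 [[430.7  42.3  56. ]] scene zoom [375. 132.]
```

View pics/s8z.png

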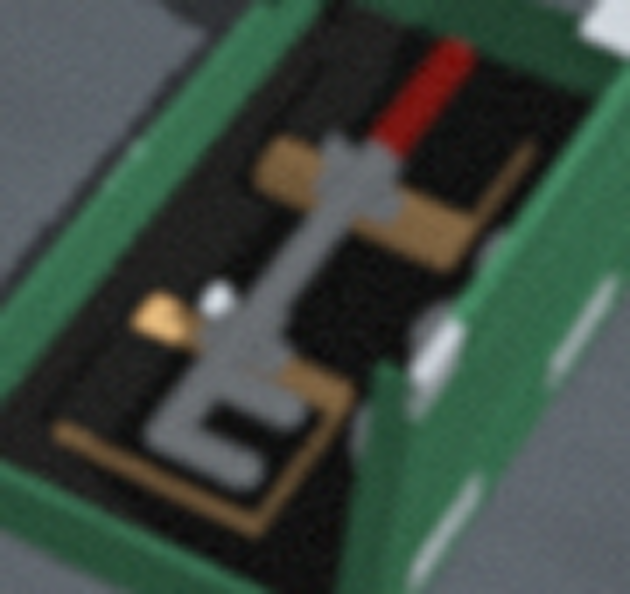

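View pics/w9z.png

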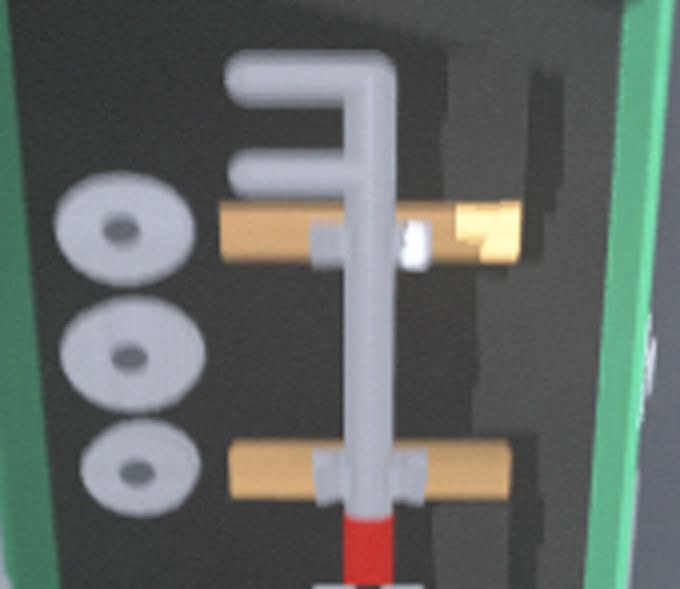

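The triangulated pin tips and red end all fit the 39 mm height (56 mm would be about 22 zoom pixels off), so both ends are home. The hammer lies behind the lid at z≈0, well below where I'll work. Next is the lid.

```bash
python3 -m creep '[{"dp":[-3,-35,-4],"angular":[0,0,0],"fingers":0},{"dp":[-6,-75,-6],"angular":[0,0,0],"fingers":0},{"dp":[-9,-115,-6],"angular":[0,0,0],"fingers":0},{"dp":[-12,-155,-6],"angular":[0,0,0],"fingers":0},{"dp":[-14,-190,-4],"angular":[0,0,0],"fingers":0}]'
python3 -m creep '[{"dp":[0,-10,4],"angular":[0,0,0],"fingers":0},{"dp":[0,-14,4],"angular":[0,0,0],"fingers":0},{"dp":[0,-14,4],"angular":[0,0,0],"fingers":0}]'
python3 -c "
from h import *
goal([507,245,278],-.037)
s=r.sense(); im=optics.grab_frame('wrist');cv2.imwrite('pics/w10.png',im)
np.save('w10.npy',np.r_[s['eef_pos'],s['tcp_rot']])
im=optics.grab_frame('scene');cv2.imwrite('pics/s10.png',cv2.resize(im[20:220,280:480],None,fx=3,fy=3))"
```

```text
clock: 10.13
eef_pos: [505.2, 233.9, 348.7]
tcp_rot: [-3.141, 0.001, -0.036]
contact_force: [0.2, -0.3, 0.4]
opening: -0.001
clock: 10.38
eef_pos: [505.3, 245.6, 344.1]
tcp_rot: [3.141, 0.002, -0.035]
contact_force: [-0.5, -0.9, 0.0]
opening: 0.0
t 10.38 dp [ 1.9  0.5 66.1] ang [0.0007 0.0023 0.0021]
```

View pics/w10.png

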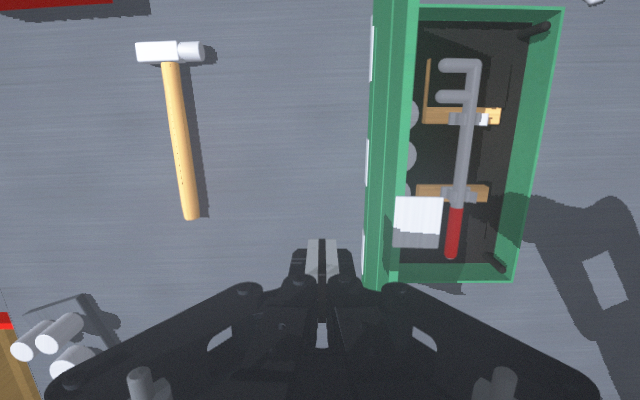

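View pics/s10.png

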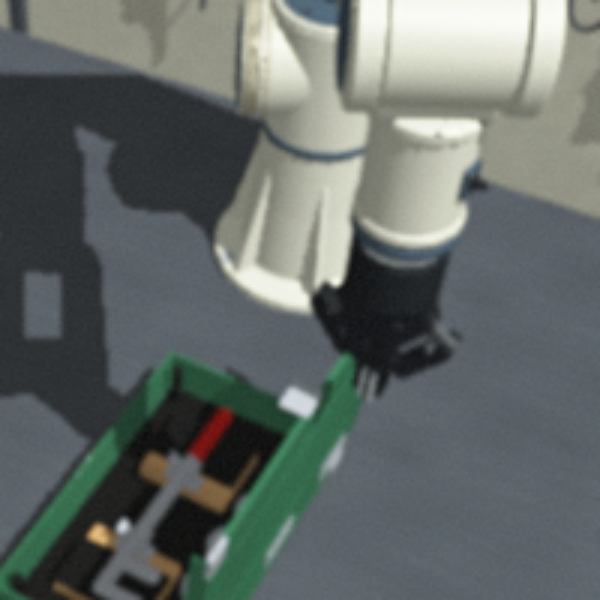

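```bash
python3 -m creep '[{"dp":[1,0,20],"angular":[0,0,0],"fingers":0},{"dp":[2,0,40],"angular":[0,0,0],"fingers":0},{"dp":[2,0,56],"angular":[0,0,0],"fingers":0},{"dp":[2,0,62],"angular":[0,0,0],"fingers":0},{"dp":[2,0,62],"angular":[0,0,0],"fingers":0}]'
python3 -m creep '[{"dp":[0,6,0],"angular":[0,0,0],"fingers":0},{"dp":[0,12,0],"angular":[0,0,0],"fingers":0},{"dp":[0,18,0],"angular":[0,0,0],"fingers":0}]'

```

```text
clock: 10.9
eef_pos: [506.6, 243.6, 282.0]
tcp_rot: [3.141, 0.003, -0.038]
contact_force: [0.1, -0.5, 0.6]
opening: -0.002
clock: 11.15
eef_pos: [506.8, 226.5, 284.3]
tcp_rot: [-3.141, -0.001, -0.036]
contact_force: [-0.6, -0.2, -0.2]
opening: -0.0
```

```bash
python3 -m creep '[{"dp":[0,7,0],"angular":[0,0,0],"fingers":0},{"dp":[0,14,0],"angular":[0,0,0],"fingers":0},{"dp":[0,21,0],"angular":[0,0,0],"fingers":0},{"dp":[0,28,0],"angular":[0,0,0],"fingers":0},{"dp":[0,35,0],"angular":[0,0,0],"fingers":0}]'

```

```text
clock: 11.57
eef_pos: [505.1, 191.7, 283.4]
tcp_rot: [-3.141, 0.0, -0.036]
contact_force: [1.0, 1.6, 1.6]
opening: 0.0
```

```bash
python3 -m creep '[{"dp":[0,8,0],"angular":[0,0,0],"fingers":0},{"dp":[0,16,0],"angular":[0,0,0],"fingers":0},{"dp":[0,24,1],"angular":[0,0,0],"fingers":0},{"dp":[0,32,2],"angular":[0,0,0],"fingers":0},{"dp":[0,40,3],"angular":[0,0,0],"fingers":0}]'
python3 -c "
from h import *
s=r.sense(); im=optics.grab_frame('wrist');cv2.imwrite('pics/w11.png',im)"
```

```text
clock: 11.98
eef_pos: [503.4, 151.4, 279.9]
tcp_rot: [-3.141, 0.001, -0.036]
contact_force: [1.3, 0.9, -1.0]
opening: 0.0
```

View pics/w11.png

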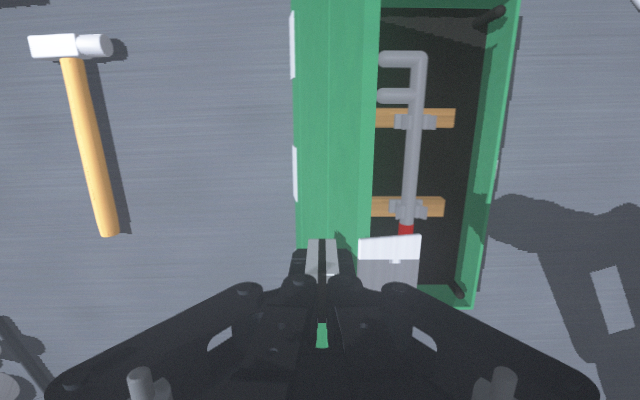

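The lid follows, with its edge at column 375 and the fingertip at 322 on the outside face. I'll continue along the arc.

```bash
python3 -m creep '[{"dp":[0,11,3],"angular":[0,0,0],"fingers":0},{"dp":[0,22,7],"angular":[0,0,0],"fingers":0},{"dp":[0,33,12],"angular":[0,0,0],"fingers":0},{"dp":[0,44,17],"angular":[0,0,0],"fingers":0},{"dp":[0,55,23],"angular":[0,0,0],"fingers":0}]'

```

```text
clock: 12.45
eef_pos: [501.5, 96.0, 256.6]
tcp_rot: [-3.141, 0.001, -0.036]
contact_force: [0.7, 0.7, 1.7]
opening: 0.003
```

```bash
python3 -m creep '[{"dp":[0,10,6],"angular":[0,0,0],"fingers":0},{"dp":[0,20,12],"angular":[0,0,0],"fingers":0},{"dp":[0,30,18],"angular":[0,0,0],"fingers":0},{"dp":[0,40,25],"angular":[0,0,0],"fingers":0},{"dp":[0,49,32],"angular":[0,0,0],"fingers":0}]'
python3 -c "
from h import *
s=r.sense(); im=optics.grab_frame('wrist');cv2.imwrite('pics/w12.png',im)
im=optics.grab_frame('scene');cv2.imwrite('pics/s12.png',cv2.resize(im[20:260,220:460],None,fx=2.5,fy=2.5))"
```

```text
clock: 12.87
eef_pos: [499.5, 47.4, 224.2]
tcp_rot: [-3.141, 0.001, -0.036]
contact_force: [-0.3, 1.5, 0.9]
opening: 0.001
```

View pics/s12.png

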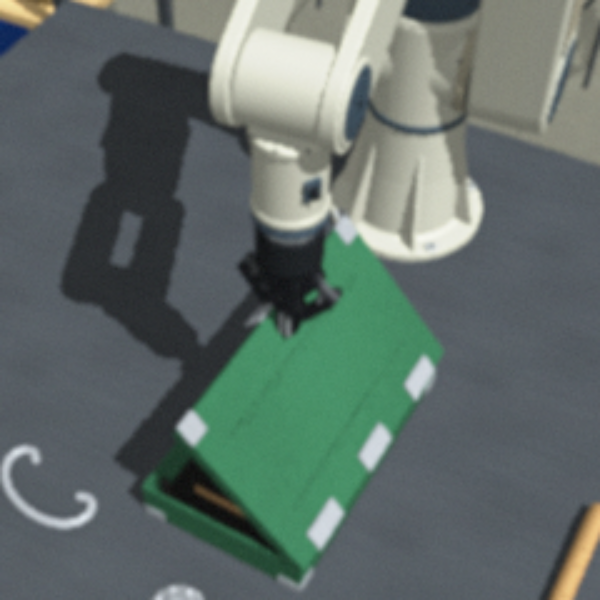

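View pics/w12.png

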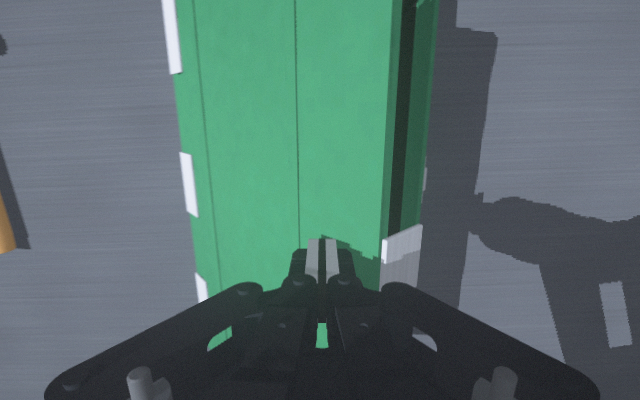

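```bash
python3 -m creep '[{"dp":[0,9,7],"angular":[0,0,0],"fingers":0},{"dp":[0,17,15],"angular":[0,0,0],"fingers":0},{"dp":[0,25,23],"angular":[0,0,0],"fingers":0},{"dp":[0,32,31],"angular":[0,0,0],"fingers":0},{"dp":[0,38,39],"angular":[0,0,0],"fingers":0}]'
python3 -m creep '[{"dp":[0,5,8],"angular":[0,0,0],"fingers":0},{"dp":[0,10,16],"angular":[0,0,0],"fingers":0},{"dp":[0,13,21],"angular":[0,0,0],"fingers":0},{"dp":[0,13,21],"angular":[0,0,0],"fingers":0}]'
python3 -c "
from h import *
s=r.sense(); im=optics.grab_frame('wrist');cv2.imwrite('pics/w13.png',im)"
```

```text
clock: 13.38
eef_pos: [498.3, 9.7, 185.2]
tcp_rot: [-3.141, 0.001, -0.036]
contact_force: [0.2, 1.8, 1.2]
opening: 0.001
clock: 13.72
eef_pos: [497.0, -3.2, 163.7]
tcp_rot: [-3.142, 0.003, -0.037]
contact_force: [0.0, -0.1, 0.3]
opening: -0.002
```

View pics/w13.png

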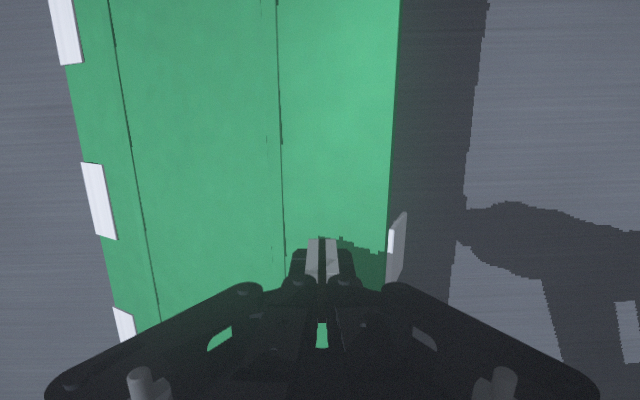

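The fingertip is on the lid about 35 mm from its edge (column 390). I'll continue down slowly.

```bash
python3 -m creep '[{"dp":[0,5,7],"angular":[0,0,0],"fingers":0},{"dp":[0,10,14],"angular":[0,0,0],"fingers":0},{"dp":[0,15,21],"angular":[0,0,0],"fingers":0},{"dp":[0,19,28],"angular":[0,0,0],"fingers":0},{"dp":[0,23,35],"angular":[0,0,0],"fingers":0}]'
python3 -m creep '[{"dp":[0,4,6],"angular":[0,0,0],"fingers":0},{"dp":[0,8,12],"angular":[0,0,0],"fingers":0},{"dp":[0,11,18],"angular":[0,0,0],"fingers":0},{"dp":[0,14,24],"angular":[0,0,0],"fingers":0}]'
python3 -c "
from h import *
show()"
```

```text
clock: 14.18
eef_pos: [496.9, -25.9, 129.3]
tcp_rot: [-3.141, 0.001, -0.036]
contact_force: [0.2, 1.3, 1.5]
opening: -0.001
clock: 14.52
eef_pos: [496.5, -39.9, 105.5]
tcp_rot: [-3.141, 0.001, -0.036]
contact_force: [-0.3, 2.5, 1.9]
opening: -0.003
clock 14.517
eef_pos [496.479 -39.898 105.455]
tcp_rot [-3.141e+00  1.000e-03 -3.600e-02]
contact_force [-0.263  2.505  1.923]
wrist_torque [ 0.362 -0.011 -0.003]
opening -0.003
```

```bash
python3 -m creep '[{"dp":[0,0,5],"angular":[0,0,0],"fingers":0},{"dp":[0,1,10],"angular":[0,0,0],"fingers":0},{"dp":[0,1,15],"angular":[0,0,0],"fingers":0},{"dp":[0,1,20],"angular":[0,0,0],"fingers":0},{"dp":[0,1,24],"angular":[0,0,0],"fingers":0}]'
python3 -c "
from h import *
show()
s=r.sense(); im=optics.grab_frame('wrist');cv2.imwrite('pics/w14.png',im)"
```

```text
clock: 14.93
eef_pos: [496.5, -40.6, 81.5]
tcp_rot: [-3.141, 0.001, -0.036]
contact_force: [-0.8, -2.2, 3.4]
opening: 0.003
clock 14.933
eef_pos [496.463 -40.596  81.548]
tcp_rot [-3.141e+00  1.000e-03 -3.600e-02]
contact_force [-0.791 -2.188  3.368]
wrist_torque [-0.332  0.009  0.028]
opening 0.003
```

View pics/w14.png

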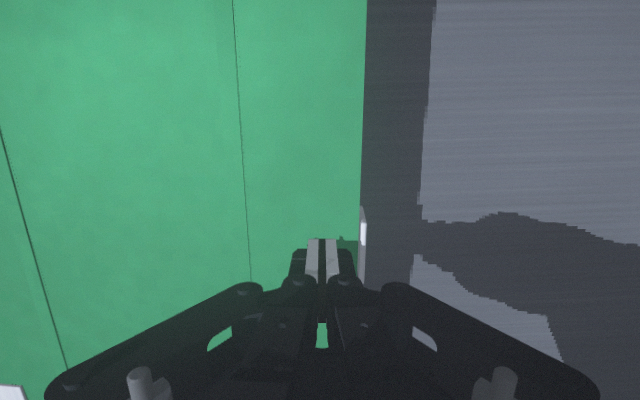

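```bash
python3 -m creep '[{"dp":[0,0,2],"angular":[0,0,0],"fingers":0},{"dp":[0,0,4],"angular":[0,0,0],"fingers":0}]'
python3 -m creep '[{"dp":[0,0,1],"angular":[0,0,0],"fingers":0},{"dp":[0,0,2],"angular":[0,0,0],"fingers":0}]'

```

```text
clock: 15.15
eef_pos: [496.3, -40.6, 78.3]
tcp_rot: [-3.142, 0.001, -0.036]
contact_force: [-4.2, -3.3, 14.4]
opening: -0.0
clock: 15.32
eef_pos: [496.3, -40.7, 76.6]
tcp_rot: [3.142, 0.001, -0.036]
contact_force: [-4.5, -4.0, 12.6]
opening: 0.002
```

```bash
python3 -m creep '[{"dp":[0,0,1],"angular":[0,0,0],"fingers":0},{"dp":[0,0,1],"angular":[0,0,0],"fingers":0}]'

```

```text
clock: 15.48
eef_pos: [496.3, -40.7, 75.4]
tcp_rot: [3.142, 0.001, -0.036]
contact_force: [-2.4, -3.4, 7.1]
opening: -0.001
```

```bash
python3 -m creep '[{"dp":[0,0,1],"angular":[0,0,0],"fingers":0}]'
python3 -m creep '[{"dp":[0,0,0],"angular":[0,0,0],"fingers":0}]'

```

```text
clock: 15.57
eef_pos: [496.2, -40.7, 74.5]
tcp_rot: [3.141, 0.001, -0.036]
contact_force: [-2.7, -3.0, 9.2]
opening: 0.001
clock: 15.65
eef_pos: [496.3, -40.7, 74.3]
tcp_rot: [-3.142, 0.001, -0.036]
contact_force: [-1.1, -2.8, 4.0]
opening: 0.001
```

```bash
python3 -m creep '[{"dp":[0,0,1],"angular":[0,0,0],"fingers":0},{"dp":[0,0,1],"angular":[0,0,0],"fingers":0}]'
python3 -m creep '[{"dp":[0,0,1],"angular":[0,0,0],"fingers":0},{"dp":[0,0,1],"angular":[0,0,0],"fingers":0}]'

```

```text
clock: 15.82
eef_pos: [496.3, -40.6, 73.1]
tcp_rot: [-3.141, 0.001, -0.036]
contact_force: [-0.8, -1.8, 1.9]
opening: -0.001
clock: 15.98
eef_pos: [496.3, -40.4, 71.9]
tcp_rot: [-3.141, 0.001, -0.036]
contact_force: [1.2, -1.0, 2.3]
opening: -0.001
```

```bash
python3 -c "
from h import *
show()
s=r.sense(); im=optics.grab_frame('wrist');cv2.imwrite('pics/w15.png',im)
im=optics.grab_frame('scene');cv2.imwrite('pics/s15.png',cv2.resize(im[60:280,220:440],None,fx=2.7,fy=2.7,interpolation=cv2.INTER_CUBIC))"
```

```text
clock 15.983
eef_pos [496.343 -40.385  71.903]
tcp_rot [-3.141e+00  1.000e-03 -3.600e-02]
contact_force [ 1.202 -1.024  2.317]
wrist_torque [-0.174  0.065  0.041]
opening -0.001
```

View pics/s15.png

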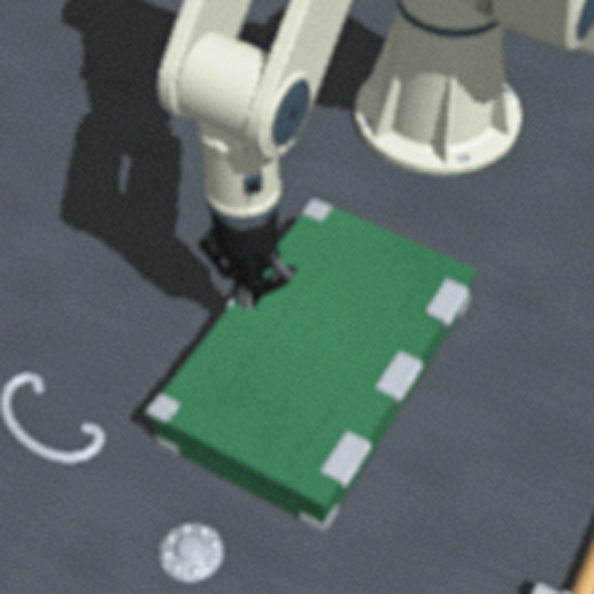

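View pics/w15.png

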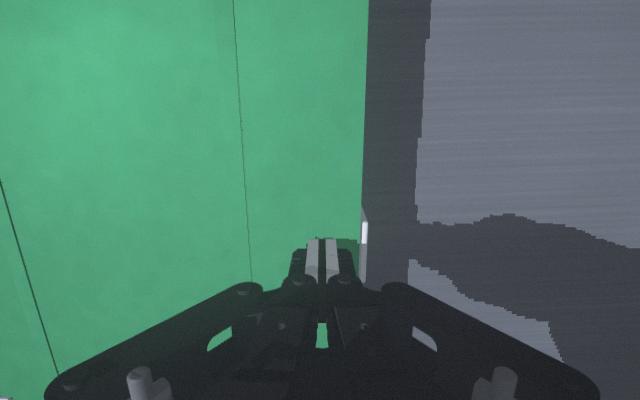

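```bash
python3 -m creep '[{"dp":[0,0,0.6],"angular":[0,0,0],"fingers":0},{"dp":[0,0,0.6],"angular":[0,0,0],"fingers":0}]'
python3 -m creep '[{"dp":[0,0,0.6],"angular":[0,0,0],"fingers":0},{"dp":[0,0,0.6],"angular":[0,0,0],"fingers":0}]'

```

```text
clock: 16.25
eef_pos: [496.4, -40.4, 71.3]
tcp_rot: [-3.141, 0.001, -0.036]
contact_force: [-0.9, -1.4, 0.8]
opening: -0.0
clock: 16.42
eef_pos: [496.4, -40.4, 70.7]
tcp_rot: [-3.141, 0.001, -0.036]
contact_force: [-0.8, -0.5, 1.4]
opening: 0.001
```

The resistance peaked at about 14 N and then faded to about 1 N, so the catch appears to have snapped. I'll lift off to see whether it holds.

```bash
python3 -m creep '[{"dp":[0,0,-3],"angular":[0,0,0],"fingers":0},{"dp":[0,0,-6],"angular":[0,0,0],"fingers":0},{"dp":[0,0,-12],"angular":[0,0,0],"fingers":0},{"dp":[0,0,-18],"angular":[0,0,0],"fingers":0},{"dp":[0,0,-24],"angular":[0,0,0],"fingers":0}]'
python3 -m creep '[{"dp":[0,0,-30],"angular":[0,0,0],"fingers":0},{"dp":[0,0,-60],"angular":[0,0,0],"fingers":0},{"dp":[0,0,-90],"angular":[0,0,0],"fingers":0},{"dp":[0,0,-120],"angular":[0,0,0],"fingers":0},{"dp":[0,0,-120],"angular":[0,0,0],"fingers":0}]'
python3 -c "
from h import *
show()
s=r.sense(); im=optics.grab_frame('wrist');cv2.imwrite('pics/w16.png',im)
np.save('w16.npy',np.r_[s['eef_pos'],s['tcp_rot']])
im=optics.grab_frame('scene');cv2.imwrite('pics/s16f.png',im);cv2.imwrite('pics/s16.png',cv2.resize(im[60:280,220:440],None,fx=2.7,fy=2.7,interpolation=cv2.INTER_CUBIC))"
```

```text
clock: 16.83
eef_pos: [496.6, -40.5, 95.6]
tcp_rot: [-3.141, 0.0, -0.036]
contact_force: [-0.0, 0.2, 0.4]
opening: -0.004
clock: 17.25
eef_pos: [499.7, -40.9, 221.1]
tcp_rot: [3.142, -0.008, -0.036]
contact_force: [0.5, -0.8, 0.2]
opening: 0.0
clock 17.25
eef_pos [499.717 -40.852 221.108]
tcp_rot [ 3.142 -0.008 -0.036]
contact_force [ 0.527 -0.761  0.176]
wrist_torque [ 0.004  0.032 -0.003]
opening 0.0
```

View pics/w16.png

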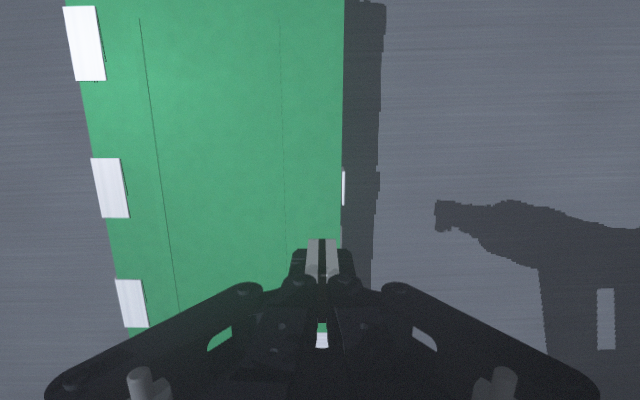

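View pics/s16.png

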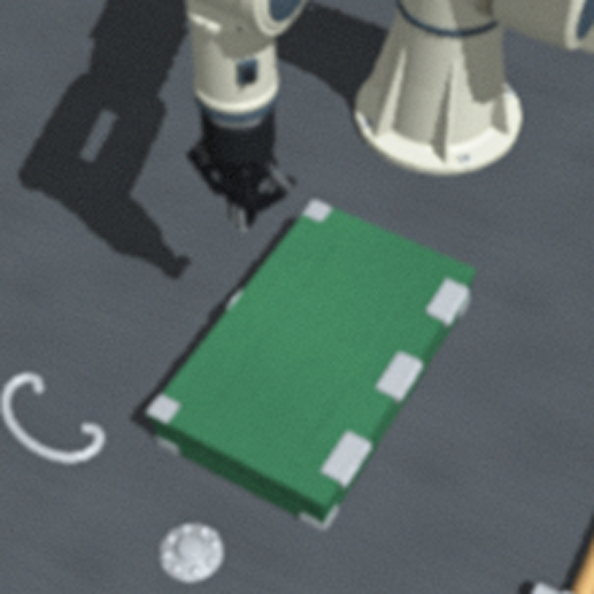

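The lid's corners stay at (317,210) and (162,408), the same as while pressed. One more check after a short wait, with an angle estimate.

```bash
python3 -m creep '[{"dp":[0,0,-20],"angular":[0,0,0],"fingers":0},{"dp":[0,0,-20],"angular":[0,0,0],"fingers":0},{"dp":[0,0,-20],"angular":[0,0,0],"fingers":0},{"dp":[0,0,-20],"angular":[0,0,0],"fingers":0},{"dp":[0,0,-20],"angular":[0,0,0],"fingers":0}]'
python3 - <<'E'
from h import *
a=cv2.imread('pics/s16f.png'); b=optics.grab_frame('scene'); cv2.imwrite('pics/s17f.png',b)
d=cv2.absdiff(a,b).max(2)[150:260,270:400]; print('changed px over lid',(d>40).sum())
T=cam('top'); im=optics.grab_frame('top'); cv2.imwrite('pics/t17.png',im)
a=cv2.imread('pics/top0.png'); d=cv2.absdiff(a,im).max(2)
for n,(x0,x1,y0,y1) in dict(hammer=(160,205,175,275),rosette=(300,335,130,165),scroll=(365,430,148,170)).items(): print(n,(d[y0:y1,x0:x1]>40).sum())
s=cam('scene'); hinge=np.array([506,177.5,64]); ax=np.array([np.cos(-.037),np.sin(-.037),0]); yv=np.array([-ax[1],ax[0],0])
for th in(0,.03,.08):
    P=hinge-yv*(238*np.cos(th)-6*np.sin(th))+np.array([0,0,238*np.sin(th)+6*np.cos(th)])
    print(th,((proj(s,[P-195*ax,P+195*ax])-[220,60])*2.7).round(1).tolist())
E
```

```text
clock: 17.77
eef_pos: [495.8, -40.5, 233.5]
tcp_rot: [-3.141, 0.003, -0.036]
contact_force: [-0.9, -0.4, -0.7]
opening: -0.003
changed px over lid 1
hammer 0
rosette 0
scroll 0
0 [[314.2, 197.3], [147.1, 410.6]]
0.03 [[314.4, 193.7], [146.6, 407.4]]
0.08 [[315.2, 187.7], [146.1, 402.2]]
```

The edge corners fit a lid angle of 0, the lid isn't moving, and the bystanders are unchanged. Handing in.

```bash
python3 -c "
from rig import r
print(r.sign_off())"
```

```text
the job is handed in; nothing more can be done
None
```

The wrench is snapped into both spring clips and the lid is shut and held by its catch, handed in about 18 s into the 70 s.

- **Wrench:** I gripped it at the middle and pushed it straight down into both clips together. The upward force on the wrist peaked near 15 N. It then fell and turned into a pull as the bar snapped down. After I let go, rays from two views put the red end at about 41 mm, and the pin tips fitted the 39 mm home height rather than 56 mm. The first grip closed too high on the bar, so I opened, went lower and gripped again before lifting.
- **Lid:** I brought it down with closed fingers, at an estimated 0.5 rad/s at most, and slower near the end. Resistance peaked at about 14 N at the catch and faded to about 1 N, and then I lifted off. I followed it down about 6 mm past that peak, because the readings were uneven and I wanted to be sure the catch had snapped.
- **Last checks:** About 1.3 s after I took the hand away, the lid had not moved and its corners fitted a shut lid. The scroll, rosette and hammer showed no change in the top view. The robot was touching nothing.
- **Disagreements:** The wrist and top cameras differed by about 4 mm in x and 0.005 rad in yaw on the bench. I settled the final alignment from the wrist view of the bar and the clip jaws.

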